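# Find the sound spring catch by feel and fit it in the guard plate

## Task

Three look-alike spring catches stand on the bench, and one belongs in the guard plate. Push in their buttons one after another until two of them have clicked and stay in, never with more than 20 N on any button: one catch lets go below 5 N and is worn out, the sound one lets go between 6 and 13 N, and the third is too stiff to click within the limit, so leave its button out. Then fit the sound catch, button still in and upright, fully home in the pocket of the plate, and leave the other two catches and everything else standing where they are.

Things in the scene. Friction and masses are not known exactly. Their poses are not given: they have to be found in the camera images.
- catch_a: spring catch, one of three exactly alike, loose: upright aluminium block 48 (x) x 36 (y) x 50 (z) mm, 0.27 kg, a round steel push button on its top. Origin: centre of its underside. Grip it across its 36 mm y width, fingertips 18 mm or more above its underside to clear the guard plate. Same after a half turn. Which one is sound, worn or stiff can only be felt
- catch_a_button: button of catch_a, disc 18 mm across. Origin: centre of its top, 75 mm above the catch's underside when out, 56 mm when clicked in, its hard stop. Over-centre spring: push 0.15 of the peak at first, peak (= release force) after 5 to 7 mm, nothing at 16 mm, then it snaps in by itself and stays; let go earlier it springs out. Peaks: one below 5 N, one 6 to 13 N, one above 22 N
- catch_b: spring catch, one of three exactly alike, loose: upright aluminium block 48 (x) x 36 (y) x 50 (z) mm, 0.27 kg, a round steel push button on its top. Origin: centre of its underside. Grip it across its 36 mm y width, fingertips 18 mm or more above its underside to clear the guard plate. Same after a half turn. Which one is sound, worn or stiff can only be felt
- catch_b_button: button of catch_b, disc 18 mm across. Origin: centre of its top, 75 mm above the catch's underside when out, 56 mm when clicked in, its hard stop. Over-centre spring: push 0.15 of the peak at first, peak (= release force) after 5 to 7 mm, nothing at 16 mm, then it snaps in by itself and stays; let go earlier it springs out. Peaks: one below 5 N, one 6 to 13 N, one above 22 N
- catch_c: spring catch, one of three exactly alike, loose: upright aluminium block 48 (x) x 36 (y) x 50 (z) mm, 0.27 kg, a round steel push button on its top. Origin: centre of its underside. Grip it across its 36 mm y width, fingertips 18 mm or more above its underside to clear the guard plate. Same after a half turn. Which one is sound, worn or stiff can only be felt
- catch_c_button: button of catch_c, disc 18 mm across. Origin: centre of its top, 75 mm above the catch's underside when out, 56 mm when clicked in, its hard stop. Over-centre spring: push 0.15 of the peak at first, peak (= release force) after 5 to 7 mm, nothing at 16 mm, then it snaps in by itself and stays; let go earlier it springs out. Peaks: one below 5 N, one 6 to 13 N, one above 22 N
- guard_plate: dark steel mounting plate 105 (x) x 85 (y) x 16 (z) mm, fixed to the bench, four screw heads standing 3 mm proud at its corners (at x +-42, y +-32 mm). Origin: centre of its underside. In its middle is a rectangular pocket open at the top, 51 (x) x 39 (y) mm, 12 mm deep, its mouth chamfered 2 mm: a catch stands in it with 1.5 mm of play on each side
- pocket (a point): centre of the pocket's floor, 4 mm above the bench; axes as those of the guard plate. A catch that is fully home has its origin here, its x along this x (either way round)
- wood_block: bystander, to be left alone: offcut of wood 45 x 92 x 36 mm. Origin: under its middle
- screwdriver_c: bystander, to be left alone: screwdriver with black handle, 175 mm long, lying. Origin: under its middle
- bolt_a: bystander, to be left alone: hex bolt 75 mm long, lying. Origin: under its middle
- nut_a: bystander, to be left alone: hex nut, 30 mm across. Origin: under its middle
- plug_a: bystander, to be left alone: spark plug 77 mm long, lying. Origin: under its middle
- ball_bearing: bystander, to be left alone: ball bearing, ring 52 mm across, 15 high. Origin: under its middle

How it is judged:
On the way:
1. the sound catch and the worn-out catch have both been clicked in (z of catch_a_button in the frame of catch_a below 0.0585 m and z of catch_c_button in the frame of catch_c below 0.0585 m), for 0.2 s.
At the end, for the whole second after the job is handed in: the sound catch stands upright and at rest in the pocket (2 mm of its floor, 4 mm of its centre, 0.12 rad of its direction), button clicked in; the worn-out one has its button in, the stiff one its button out, both upright within 30 mm of where they stood (all of step 1 and horizontal distance between catch_a and pocket below 0.004 m and z of catch_a in the frame of pocket below 0.002 m and angle between catch_a's own z axis and vertical below 0.05 rad and angle between the x axis of catch_a and the x axis of pocket, either way round below 0.12 rad and linear speed of catch_a below 0.01 m/s and distance of each of catch_c, catch_b from where it was at the start of the episode below 0.03 m and angle between each of catch_c, catch_b's own z axis and vertical below 0.06 rad and z of catch_b_button in the frame of catch_b above 0.071 m); the robot touches nothing.
It fails at once if a button was pushed with more than 20 N (contact force between anything else and catch_a_button above 20 N or contact force between anything else and catch_b_button above 20 N or contact force between anything else and catch_c_button above 20 N).
It fails at once if a bystander was moved by more than 20 mm (distance of any of wood_block, screwdriver_c, bolt_a, nut_a, plug_a, ball_bearing from where it was at the start of the episode above 0.02 m).
It also fails if it takes over 64 s, if anything falls off the work surface, if the arm or the gripper's body presses on something with over 40 N, if the wrist force passes 120 N, or if a joint passes its speed limit or range.

## Robot

A 7-joint arm with a two-finger parallel gripper is mounted at the origin on a cart in front of the work surface, level with it; the furniture and walls round the work are solid. World frame = base frame: x ahead of the robot, y to its left, z up, the work surface at z = 0. Lengths are in m, angles in rad, forces in N, time in s.
With the tool pointing down it reaches from about 0.35 to 0.9 m from the base axis. Payload 8.1 kg.
Tool frame: the origin (TCP) lies on the mounting face of the last link; the fingertips stand manip.tips_ahead ahead of it and the grasp point (between the pads) lies 155 mm ahead of it (manip.tips_ahead is the distance from the TCP to the fingertips, in m); x points along the fingers, y is the direction in which the jaws open and shut, and the axes are right-handed (so a half turn about x gives the same grasp; the last joint's range is limited). The gripper opens to 85 mm and grips with 20 to 120 N. Pads are 22 mm wide; open, the fingers measure 114 mm over their backs; the gripper's body (76 mm by 85 mm) begins 54 mm behind the grasp point. The pads swing forward as they close: fully open they stand 13 mm farther back than shut.
Start: joints at [1.133, 0.434, 0.025, 1.573, -0.012, 1.134, -0.075], TCP at [0.205, -0.59, 0.405] pointing down, gripper open.
Joint ranges: [-2.62, 2.62], [-0.44, 2.09], [-1.27, 1.32], [0.08, 2.57], [-1.32, 4.46], [0.12, 2], [-2.74, 2.74]. Speed limits (rad/s): [2.22, 2.22, 3.01, 3.01, 3.14, 3.14, 3.14].

## Interface

Orientations are given as a unit quaternion [w, x, y, z].
In Python, from station import manip, optics, job_done, models gives the robot as it stands. The module is installed in compiled form; this text tells all that it offers.
- The arm moves only by the tool step_arm, never from a script. Its argument "increments" is text: rows parted by semicolons, each of 4 numbers parted by spaces: the shift along the tool's x, y, z in cm, then the turn about the tool's x in degrees. A call has exactly 10 rows; each row shifts and turns the commanded pose from where the row before left it, along the tool's axes as they then stand; what a row does not reach is not made up. A row lasts 1/12 s, in which the tool goes at most 41.7 mm and 7.16 degrees, less where a joint would pass 70% of its speed; a pose out of reach is approached as far as the arm can. A call is refused whole if a number of a shift passes 4.17 or a number of a turn 7.16, either way. A call with a gripper value outside its range is refused whole. "jaw" is the finger opening in cm, from 0 to 8.54, set as the call begins (left out, the last holds). The fingers move at their own pace and stop on an object; "squeeze" is the grip in N (left out, the last holds). Time passes only in rows, so rows that do not move let the fingers close, or fill a call up. It gives the time, the measured TCP pose, the force and the opening at its end, in the units of the state.
- manip.get_state(): the state, without advancing time (a new reading comes with each control period).
- optics.read_camera(name): name is "side" or "top"; returns the picture (400x640x3 uint8, red, green, blue); there is no depth.
- optics.camera_params(name): a dict with "camera_matrix" (3x3 intrinsics, pixels), "world_to_cam" (4x4, takes a point from world to camera coordinates). Camera axes: x right, y down, z forward; pixel columns grow to the right and rows downward; lengths in m; the calibration is good to about 2 mm. A picture is of the moment at which its call begins. camera_params takes no time and is no camera call.
- job_done(): hands the job in, once; it reports no verdict.
Trained networks look in the newest picture that a camera, given by its name, has taken for a name from the list of things; names that differ only in an ending like _2 or _b are one class to them, and where a whole thing is asked for, a point or a joint stands for the part that bears it (a point fixed in the world has none). Each returns a list of dicts, best first, with "conf" (0 to 1); they miss things now and then, are a little off and sometimes report something else, mostly with a low value. They report only what shows in the picture. A call takes as long as a camera call.
- models.cut_out(camera, label): "mask" (400x640 bool, what is visible of it) and "centre" ([row, column] in pixels, amid what is visible of it).
The state is a dict: "time": time; "joint_positions": joint angles; "joint_velocities": joint speeds; "effort": joint torques, N m; "tool_pos": TCP position; "tcp_rot": TCP orientation; "ft_force": force on the tool from outside, world axes, zero at the start; "ft_torque": the same for the moment, N m; "finger_gap": finger opening in m.
Only numpy, scipy, OpenCV 4.12 (cv2) and the standard library are available. Lean on these libraries where they do the work, as an engineer would, in place of code of your own. Each camera call takes 0.05 s, during which the arm holds its last target.

## Working session

There is one attempt and no reset: what is moved stays moved. The work goes in short steps, Python scripts to look and compute and a tool call to move; the robot and the scene stay as the last step left them, time stands still between calls to the robot, and variables do not carry over. Pictures are saved under pics/ and viewed, and the job is handed in when it is done.

Besides the shell and the picture viewer there is one more tool, called after ">>>" as name(argument=value, ...) on one line, values as JSON. step_arm: Moves the arm, as the interface text tells. Its arguments: {"type":"object","properties":{"increments":{"type":"string"},"jaw":{"type":"number"},"squeeze":{"type":"number"}},"required":["increments"]}

```bash
mkdir -p pics; cat > h.py <<'E'
import numpy as np, cv2
from station import manip, optics, job_done, models
def save(cam,name):
    im=optics.read_camera(cam); cv2.imwrite('pics/'+name+'.png',im[:,:,::-1]); return im
def P(cam):
    p=optics.camera_params(cam); return np.array(p["camera_matrix"]),np.array(p["world_to_cam"])
def back(cam,u,v,z):
    K,T=P(cam); d=np.linalg.inv(K)@[u,v,1]; R=T[:3,:3]; t=T[:3,3]
    o=-R.T@t; d=R.T@d; s=(z-o[2])/d[2]; return o+s*d
def proj(cam,X):
    K,T=P(cam); X=np.atleast_2d(X); c=X@T[:3,:3].T+T[:3,3]; p=c@K.T; return p[:,:2]/p[:,2:]
E
python3 - <<'E'
from h import *
save('top','t0');save('side','s0')
print(manip.get_state(), manip.tips_ahead)
for c in('top','side'):
    K,T=P(c);print(c,K.tolist(),(-T[:3,:3].T@T[:3,3]).round(3),T[:3,:3].round(2).tolist())
E
```

```text
{'time': 0.1, 'joint_positions': array([ 1.13339906,  0.43512679,  0.02500284,  1.57399844, -0.01157664,
        1.13398223, -0.07511857]), 'joint_velocities': array([-2.83120446e-04, -1.89774112e-03, -3.23714457e-05, -2.52517304e-03,
        1.87789822e-04, -4.30027775e-04, -2.71946640e-04]), 'effort': array([ 4.70355822e-03, -6.71746659e+01,  1.02900323e+00, -3.16900849e+01,
        1.58093066e-02,  7.19910880e-03, -4.36013892e-06]), 'tool_pos': array([ 0.20524764, -0.59012106,  0.40402406]), 'tcp_rot': array([-0.11731494, -0.69709321, -0.11824544,  0.69736381]), 'ft_force': array([-0.1626073 , -0.3851611 ,  1.36664152]), 'ft_torque': array([-0.00390148,  0.01099999, -0.01119139]), 'finger_gap': 0.08503865930613923} 0.1734
top [[504.14877612929735, 0.0, 319.3663552210943], [0.0, 504.14877612929735, 205.67804970823207], [0.0, 0.0, 1.0]] [-0.286 -0.295  1.431] [[0.29, -0.96, -0.01], [-0.8, -0.24, -0.55], [0.53, 0.17, -0.83]]
side [[463.76447301594885, 0.0, 322.0533751704959], [0.0, 463.76447301594885, 198.6062323126193], [0.0, 0.0, 1.0]] [-0.084  0.079  1.042] [[-0.16, -0.99, 0.01], [-0.81, 0.13, -0.56], [0.56, -0.1, -0.83]]
```

View pics/t0.png

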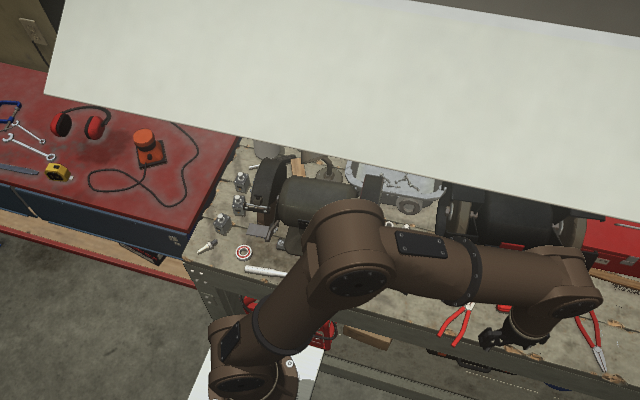

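View pics/s0.png

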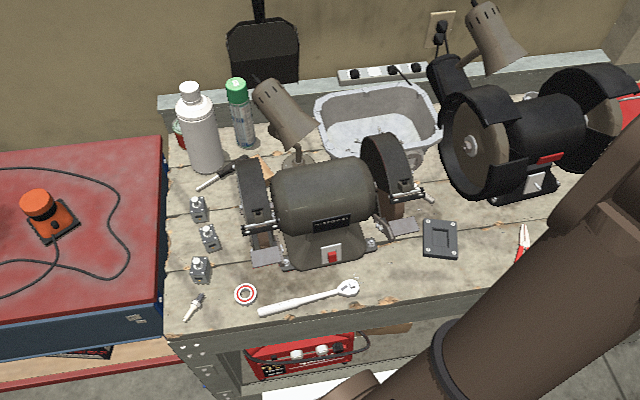

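```bash
python3 - <<'E'
from h import *
from scipy.spatial.transform import Rotation as R
s=manip.get_state();q=s['tcp_rot'];print(R.from_quat(q,scalar_first=True).as_matrix().round(3))
for c in('top','side'):
  for l in('catch_a','catch_a_button','guard_plate'):
    if True:
        r=models.cut_out(c,l)
        for d in r:
            m=d['mask'].astype(np.uint8); print(c,l,round(d['conf'],2),d['centre'],m.sum(), cv2.boundingRect(m))
print(manip.get_state()['time'])
E
```

```text
[[-0.001  0.328 -0.945]
 [ 0.001 -0.945 -0.328]
 [-1.    -0.001  0.   ]]
top catch_a 0.73 [180.6, 247.1] 223 (235, 172, 15, 20)
top catch_a 0.63 [225.3, 225.0] 278 (213, 213, 19, 21)
top catch_a 0.5 [203.5, 238.3] 215 (232, 195, 14, 20)
side catch_a 0.78 [210.7, 197.7] 404 (190, 196, 17, 27)
side catch_a_button 0.55 [198.2, 196.5] 65 (191, 196, 9, 10)
side catch_a_button 0.24 [208.7, 197.4] 396 (190, 197, 18, 25)
side guard_plate 0.59 [239.8, 437.1] 1381 (422, 218, 37, 42)
0.4
```

```bash
python3 - <<'E'
import cv2
a=cv2.imread('pics/s0.png');b=cv2.imread('pics/t0.png')
cv2.imwrite('pics/c1.png',cv2.resize(a[185:305,175:275],None,fx=6,fy=5*1.0,interpolation=cv2.INTER_CUBIC))
cv2.imwrite('pics/c1.png',cv2.resize(a[185:305,170:280],None,fx=5,fy=5,interpolation=cv2.INTER_CUBIC))
cv2.imwrite('pics/c2.png',cv2.resize(a[205:275,400:490],None,fx=8,fy=8,interpolation=cv2.INTER_CUBIC))
cv2.imwrite('pics/c3.png',cv2.resize(b[165:245,200:290],None,fx=7,fy=7,interpolation=cv2.INTER_CUBIC))
E
```

```text
(no output)
```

View pics/c1.png

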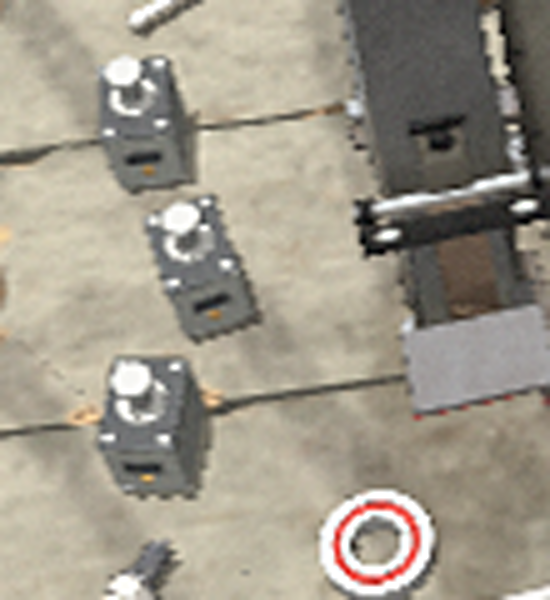

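View pics/c2.png

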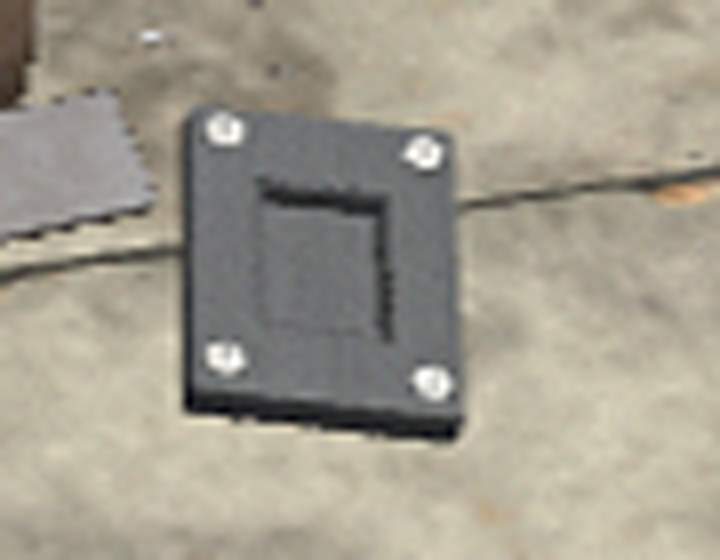

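View pics/c3.png

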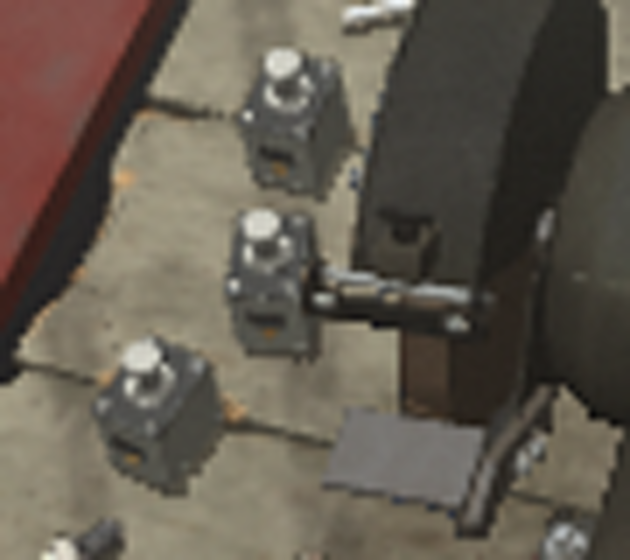

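```bash
cat >> h.py <<'E'
def cr(pts,s,ou,ov): return (np.array(pts,float)+.5)/s-.5+[ou,ov]
from scipy.optimize import least_squares
def tri(obs):
    f=lambda X: np.concatenate([proj(c,X)[0]-uv for c,uv in obs])
    r=least_squares(f,[.6,.2,.07]); return r.x, r.fun
E
python3 - <<'E'
from h import *
sb=cr([(124,72),(183,217),(131,379)],5,170,185); tb=cr([(283,62),(264,224),(141,355)],7,200,165)
for a,b in zip(sb,tb):
    x,f=tri([('side',a),('top',b)]); print(x.round(4),f.round(2),back('side',*a,.075).round(4),back('top',*b,.075).round(4))
ps=cr([(226,129),(426,152),(225,356),(433,382)],8,400,205)
W=np.array([back('side',*p,.019) for p in ps]); print(W.round(4),W.mean(0))
# screw-rect: plate x is long(84), y 64
for i,j in((0,1),(2,3),(0,2),(1,3)): d=W[j]-W[i];print(i,j,np.linalg.norm(d),np.degrees(np.arctan2(d[1],d[0])))
# top face corner-ish dots of catches, side
for n,pts in dict(far=[(111,65),(158,64),(109,132),(162,123)],mid=[(155,213),(207,202),(172,284),(226,265)],near=[(123,366),(175,367),(108,440),(165,440)]).items():
    W=np.array([back('side',*p,.05) for p in cr(pts,5,170,185)]); print(n,W.round(4)[:,:2].tolist())
    for i,j in((0,1),(2,3),(0,2),(1,3)): d=W[j]-W[i];print(i,j,np.linalg.norm(d).round(4),np.degrees(np.arctan2(d[1],d[0])).round(1))
E
```

```text
[0.6282 0.2817 0.0616] [-0.22 -0.62 -0.01  0.88] [0.6164 0.2784 0.075 ] [0.6227 0.2774 0.075 ]
[0.5348 0.2536 0.0642] [-0.16 -0.6  -0.1   0.83] [0.5262 0.2513 0.075 ] [0.5315 0.2502 0.075 ]
[0.4481 0.2789 0.0677] [-0.12 -0.68 -0.21  0.93] [0.4423 0.2771 0.075 ] [0.4476 0.2766 0.075 ]
[[ 0.4932 -0.3059  0.019 ]
 [ 0.4745 -0.3674  0.019 ]
 [ 0.4129 -0.2814  0.019 ]
 [ 0.3938 -0.3427  0.019 ]] [ 0.4435984  -0.32434317  0.019     ]
0 1 0.06429470946743968 -106.8811927168947
2 3 0.06423350864693063 -107.27915176295
0 2 0.08390016442489386 162.9921191655512
1 3 0.08434646751009249 162.9501637281306
far [[0.64, 0.2902], [0.6368, 0.2662], [0.5984, 0.2915], [0.5997, 0.2649]]
0 1 0.0242 -97.5
2 3 0.0266 -87.2
0 2 0.0416 178.2
1 3 0.0371 -178.0
mid [[0.5465, 0.2694], [0.5488, 0.2438], [0.5046, 0.262], [0.5112, 0.2357]]
0 1 0.0257 -84.7
2 3 0.027 -76.0
0 2 0.0425 -170.0
1 3 0.0385 -168.0
near [[0.4635, 0.2859], [0.459, 0.2616], [0.4257, 0.2932], [0.4215, 0.2671]]
0 1 0.0247 -100.4
2 3 0.0265 -99.2
0 2 0.0385 169.1
1 3 0.0379 171.7
```

```bash
python3 - <<'E'
import cv2
a=cv2.imread('pics/s0.png');b=cv2.imread('pics/t0.png')
cv2.imwrite('pics/c4.png',cv2.resize(a[120:290,220:400],None,fx=4,fy=3.5*1.0,interpolation=cv2.INTER_CUBIC) if 0 else cv2.resize(a[125:275,220:420],None,fx=4,fy=4,interpolation=cv2.INTER_CUBIC))
cv2.imwrite('pics/c5.png',cv2.resize(b[130:270,230:430],None,fx=4,fy=4,interpolation=cv2.INTER_CUBIC))
E
```

```text
(no output)
```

View pics/c4.png

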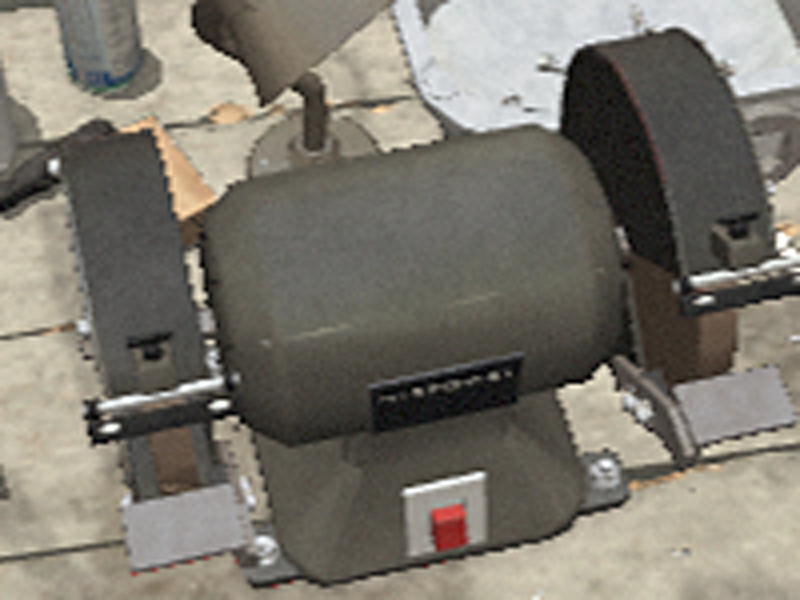

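View pics/c5.png

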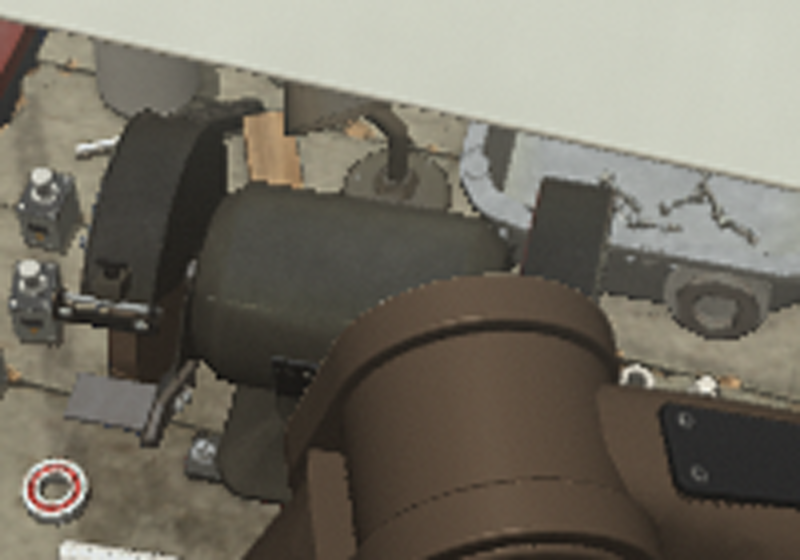

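```bash
python3 - <<'E'
from h import *
S=lambda p: cr([p],4,220,125)[0]; T=lambda p: cr([p],4,230,130)[0]
for n,a,b in [('rodL',(93,410),(62,308)),('rodR',(232,392),(155,318)),('plateTL',(122,507),(82,377)),('plateTR',(238,487),(155,388)),('plateBL',(133,570),(66,412)),('guardfront bolt',(152,350),(112,275)),('guard topL',(64,158),(142,117)),('motorlabel TL',(371,385),(275,360)),('bearing',(100,470),(55,488)),('foot bolt',(262,550),(205,450)),('rguard top',(600,45),(560,182)),('rguard topR',(690,30),(612,186)),('guardL mid',(90,300),(88,235))]:
    x,f=tri([('side',S(a)),('top',T(b))]); print(n,x.round(3),np.abs(f).max().round(1))
E
```

```text
rodL [0.408 0.149 0.244] 1.3
rodR [0.409 0.08  0.248] 1.1
plateTL [0.406 0.146 0.148] 0.0
plateTR [0.397 0.083 0.172] 0.9
plateBL [0.365 0.143 0.157] 1.3
guardfront bolt [0.426 0.116 0.266] 0.1
guard topL [0.584 0.155 0.235] 1.5
motorlabel TL [0.441 0.004 0.182] 0.3
bearing [0.411 0.157 0.106] 22.7
foot bolt [0.443 0.074 0.005] 1.0
rguard top [ 0.626 -0.161  0.225] 0.3
rguard topR [ 0.6   -0.203  0.262] 1.7
guardL mid [0.453 0.143 0.274] 1.3
```

```bash
cat >> h.py <<'E'
from scipy.spatial.transform import Rotation as Rot
def plan(wps,rows,head=None,dec=2,shift0=0):
    """wps list of TCP xyz; distribute rows by length; head: final heading of tool y (deg)"""
    s=manip.get_state(); p=np.array(s['tool_pos']); R=Rot.from_quat(s['tcp_rot'],scalar_first=True).as_matrix()
    h0=np.degrees(np.arctan2(R[1,1],R[0,1])); pts=np.vstack([p,wps]); L=np.r_[0,np.cumsum(np.linalg.norm(np.diff(pts,axis=0),axis=1))]
    tot=0 if head is None else -(head-h0)
    print('h0',h0.round(2),'p',p.round(4),'len',L[-1].round(3),'turn',round(tot,1))
    per=round(tot/rows,2) if abs(tot/rows)<7.1 else np.sign(tot)*7.1
    out=[];cur=p.copy();h=h0
    for k in range(1,rows+1):
        t=L[-1]*k/rows; tgt=np.array([np.interp(t,L,pts[:,i]) for i in range(3)])
        d=tgt-cur; a=np.radians(h); y=np.array([np.cos(a),np.sin(a),0]); z=np.array([np.sin(a),-np.cos(a),0])  # z = x cross y, x=-Z
        z=np.cross([0,0,-1],y)
        v=np.round(np.array([-d[2],d@y,d@z])*100,dec); cur=cur+ (np.array([0,0,-1])*v[0]+y*v[1]+z*v[2])/100
        out.append(' '.join('%g'%q for q in [*v,per])); h-=per
    for i in range(0,rows,10): print('; '.join(out[i:i+10]))
    print('end',cur.round(4),h)
E
python3 -c "
from h import *
plan([(.45,-.32,.58),(.48,-.05,.58),(.43,.26,.58)],30,80,1)"
```

```text
h0 -70.82 p [ 0.2053 -0.5903  0.4046] len 0.99 turn -150.8
-1.4 -1.4 -2.6 -5.03; -1.5 -1.2 -2.7 -5.03; -1.4 -1 -2.9 -5.03; -1.4 -0.7 -2.8 -5.03; -1.5 -0.4 -3 -5.03; -1.4 -0.2 -3 -5.03; -1.4 0.1 -2.9 -5.03; -1.4 0.3 -3 -5.03; -1.5 0.6 -2.9 -5.03; -1.4 0.9 -2.8 -5.03
-1.4 1.1 -2.8 -5.03; -1.5 1.3 -2.7 -5.03; -0.3 0.2 -3.1 -5.03; -0 0.1 -3.3 -5.03; -0 0.3 -3.3 -5.03; -0 0.6 -3.2 -5.03; -0 1 -3.2 -5.03; -0 1.1 -3 -5.03; -0 1.5 -3 -5.03; -0 1.7 -2.8 -5.03
-0 1.5 -2.9 -5.03; -0 1.5 -3 -5.03; -0 1.7 -2.8 -5.03; -0 1.9 -2.7 -5.03; -0 2.1 -2.5 -5.03; -0 2.4 -2.3 -5.03; -0 2.6 -2.1 -5.03; -0 2.7 -1.9 -5.03; -0 2.9 -1.6 -5.03; -0 3 -1.3 -5.03
end [0.4303 0.2601 0.5796] 80.0781084886744
```

>>> step_arm(increments="-1.4 -1.4 -2.6 -5.0; -1.5 -1.2 -2.7 -5.0; -1.4 -1 -2.9 -5.0; -1.4 -0.7 -2.8 -5.0; -1.5 -0.4 -3 -5.0; -1.4 -0.2 -3 -5.0; -1.4 0.1 -2.9 -5.0; -1.4 0.3 -3 -5.0; -1.5 0.6 -2.9 -5.0; -1.4 0.9 -2.8 -5.0", jaw=0)

```text
time: 1.23
tool_pos: [0.4062, -0.3694, 0.5488]
tcp_rot: [-0.403, -0.581, -0.402, 0.581]
ft_force: [0.4, -1.1, 0.3]
finger_gap: -0.0002
```

```bash
python3 -c "
from h import *
plan([(.45,-.32,.58),(.48,-.05,.58),(.43,.26,.58)],20,80,1);print(manip.tips_ahead,manip.get_state()['joint_positions'].round(2))"
```

```text
h0 -20.58 p [ 0.4062 -0.3694  0.5488] len 0.659 turn -100.6
-1.4 1.1 -2.8 -5.03; -1.4 1.3 -2.7 -5.03; -0.3 0.1 -3.1 -5.03; -0 0.1 -3.3 -5.03; -0 0.3 -3.3 -5.03; -0 0.6 -3.2 -5.03; -0 0.9 -3.2 -5.03; -0 1.2 -3 -5.03; -0 1.4 -3 -5.03; -0 1.7 -2.8 -5.03
-0 1.6 -2.9 -5.03; -0 1.4 -3 -5.03; -0 1.7 -2.8 -5.03; -0 1.9 -2.7 -5.03; -0 2.1 -2.5 -5.03; -0 2.4 -2.3 -5.03; -0 2.5 -2.1 -5.03; -0 2.7 -1.8 -5.03; -0 2.9 -1.6 -5.03; -0 3 -1.4 -5.03
end [0.4296 0.2598 0.5798] 80.02472855545368
0.1734 [ 0.84  0.24 -0.26  1.5   0.06  1.4   0.22]
```

>>> step_arm(increments="-1.4 1.1 -2.8 -5.0; -1.4 1.3 -2.7 -5.0; -0.3 0.1 -3.1 -5.0; 0 0.1 -3.3 -5.0; 0 0.3 -3.3 -5.0; 0 0.6 -3.2 -5.0; 0 0.9 -3.2 -5.0; 0 1.2 -3 -5.0; 0 1.4 -3 -5.0; 0 1.7 -2.8 -5.0")

```text
time: 2.07
tool_pos: [0.4791, -0.0656, 0.579]
tcp_rot: [0.611, 0.357, 0.61, -0.357]
ft_force: [0.6, -0.2, 0.3]
finger_gap: -0.0002
```

>>> step_arm(increments="0 1.6 -2.9 -5.0; 0 1.4 -3 -5.0; 0 1.7 -2.8 -5.0; 0 1.9 -2.7 -5.0; 0 2.1 -2.5 -5.0; 0 2.4 -2.3 -5.0; 0 2.5 -2.1 -5.0; 0 2.7 -1.8 -5.0; 0 2.9 -1.6 -5.0; 0 3 -1.4 -5.0")

```text
time: 2.9
tool_pos: [0.4344, 0.2599, 0.5789]
tcp_rot: [0.704, 0.065, 0.704, -0.065]
ft_force: [0.4, -0.1, 0.4]
finger_gap: -0.0002
```

```bash
python3 -c "
from h import *
save('top','t1');save('side','s1')
s=manip.get_state();print(s['tool_pos'],s['joint_positions'].round(2))
plan([(.4423,.2771,.40)],10,80,2)
tp=s['tool_pos']-[0,0,.1734];print(proj('side',tp),proj('top',tp))"
```

```text
[0.43246381 0.26337529 0.5788962 ] [ 0.06  0.25 -0.9   1.5   0.2   1.48  0.55]
h0 79.84 p [0.4325 0.2634 0.5789] len 0.18 turn -0.2
1.79 0.15 0.07 -0.02; 1.79 0.15 0.08 -0.02; 1.79 0.16 0.07 -0.02; 1.79 0.15 0.07 -0.02; 1.78 0.15 0.07 -0.02; 1.79 0.15 0.08 -0.02; 1.79 0.16 0.07 -0.02; 1.79 0.15 0.07 -0.02; 1.79 0.15 0.08 -0.02; 1.79 0.15 0.07 -0.02
end [0.4423 0.2771 0.4   ] 80.03616119984918
[[162.66929841 176.57266888]] [[200.10902625 153.58511079]]
```

View pics/t1.png

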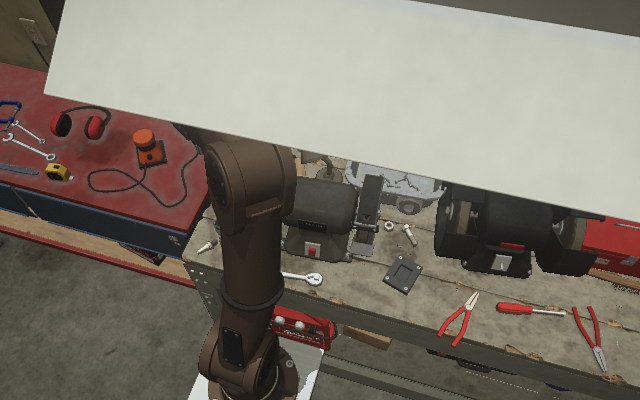

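View pics/s1.png

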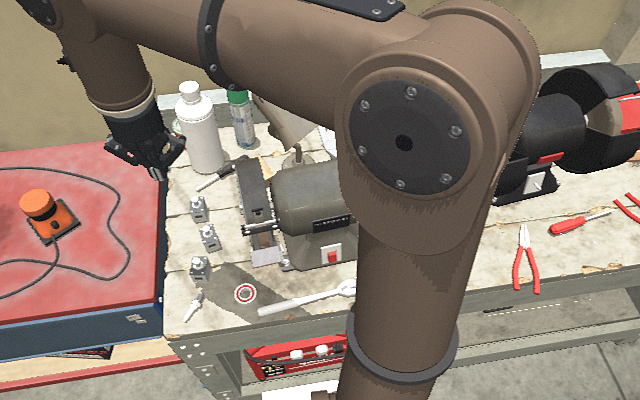

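>>> step_arm(increments="1.8 0.15 0.07 0; 1.8 0.15 0.08 0; 1.8 0.15 0.07 0; 1.8 0.15 0.07 0; 1.8 0.15 0.07 0; 1.8 0.15 0.08 0; 1.8 0.15 0.07 0; 1.8 0.15 0.07 0; 1.8 0.15 0.08 0; 1.8 0.15 0.07 0")

```text
time: 3.83
tool_pos: [0.4452, 0.2714, 0.3979]
tcp_rot: [0.704, 0.067, 0.704, -0.067]
ft_force: [-0.3, -0.7, 0.8]
finger_gap: 0.0
```

```bash
python3 -c "
from h import *
a=save('side','s2');b=save('top','t2')
s=manip.get_state();print(s['tool_pos'],s['joint_positions'].round(2),s['ft_force'])
cv2.imwrite('pics/s2c.png',cv2.resize(a[130:290,120:280,::-1],None,fx=3.7,fy=3.7,interpolation=cv2.INTER_CUBIC))
tp=s['tool_pos']-[0,0,.1734];print(proj('side',tp),proj('top',tp))"
```

```text
[0.44471773 0.27070518 0.39630192] [-0.01  0.4  -0.85  1.78  0.33  1.11  0.41] [0.36550226 0.71358339 0.39465505]
[[183.51233842 226.09804956]] [[212.391704   189.57708011]]
```

View pics/s2.png

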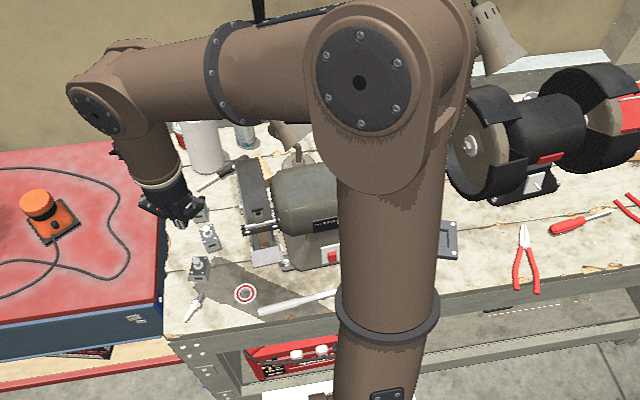

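View pics/s2c.png

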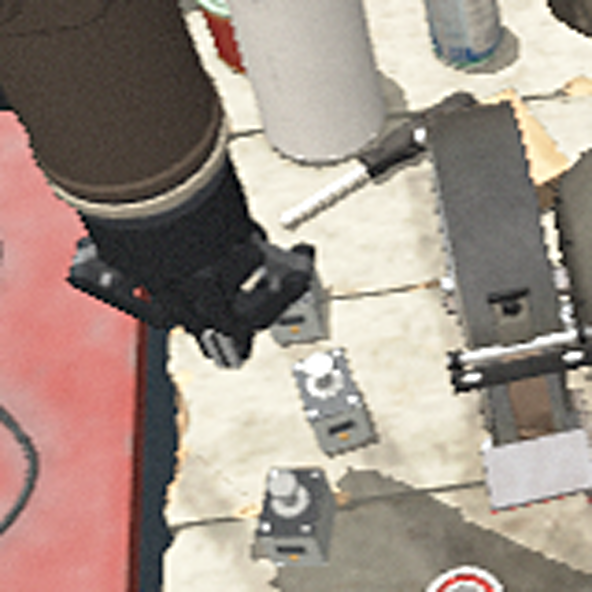

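View pics/t2.png

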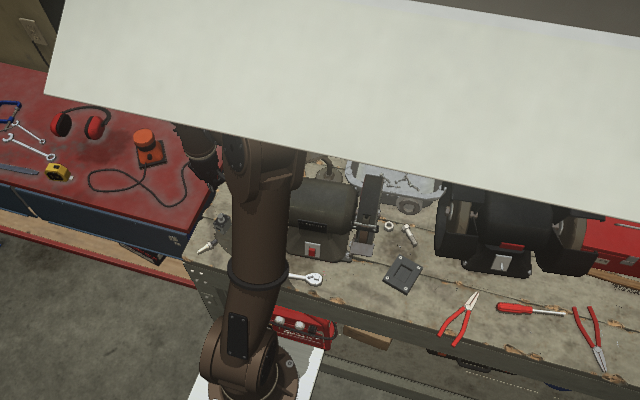

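```bash
python3 -c "
from h import *
plan([(.4435,.277,.26)],10,80,2)"
```

```text
h0 79.13 p [0.4447 0.2707 0.3963] len 0.136 turn -0.9
1.36 0.06 -0.02 -0.09; 1.37 0.06 -0.03 -0.09; 1.36 0.06 -0.02 -0.09; 1.36 0.06 -0.02 -0.09; 1.37 0.06 -0.03 -0.09; 1.36 0.06 -0.02 -0.09; 1.36 0.06 -0.02 -0.09; 1.36 0.06 -0.03 -0.09; 1.37 0.06 -0.02 -0.09; 1.36 0.06 -0.02 -0.09
end [0.4435 0.277  0.26  ] 80.02629697133422
```

>>> step_arm(increments="1.6 0.06 -0.02 -0.1; 1.6 0.06 -0.03 -0.1; 1.6 0.06 -0.02 -0.1; 1.6 0.06 -0.02 -0.1; 1.6 0.06 -0.03 -0.1; 1.4 0.06 -0.02 -0.1; 1.4 0.06 -0.02 -0.1; 1.4 0.06 -0.03 -0.1; 1.0 0.06 -0.02 -0.1; 0.4 0.06 -0.02 -0.1")

```text
time: 4.77
tool_pos: [0.444, 0.2779, 0.2622]
tcp_rot: [0.704, 0.06, 0.705, -0.061]
ft_force: [-0.3, 0.5, -0.4]
finger_gap: 0.0
```

```bash
cat > lk.py <<'E'
import sys
from h import *
n=sys.argv[1]; u,v=int(sys.argv[2]),int(sys.argv[3]); w=int(sys.argv[4]) if len(sys.argv)>4 else 100
cam=sys.argv[5] if len(sys.argv)>5 else 'side'
a=save(cam,n)
cv2.imwrite('pics/%s_c.png'%n,cv2.resize(a[max(0,v-w//2):v+w//2,max(0,u-w//2):u+w//2,::-1],(580,580),interpolation=cv2.INTER_CUBIC))
s=manip.get_state();print(s['time'],s['tool_pos'].round(4),s['joint_positions'].round(2),s['ft_force'].round(2),manip.tips_ahead)
tp=s['tool_pos']-[0,0,.1734];print(proj('side',tp),proj('top',tp))
E
python3 lk.py s3 200 265
```

```text
4.8167 [0.4438 0.278  0.2621] [-0.12  0.56 -0.75  1.93  0.5   0.85  0.26] [-0.48 -0.54 -0.26] 0.1734
[[194.10825686 257.15527979]] [[218.05251939 213.82881448]]
```

View pics/s3_c.png

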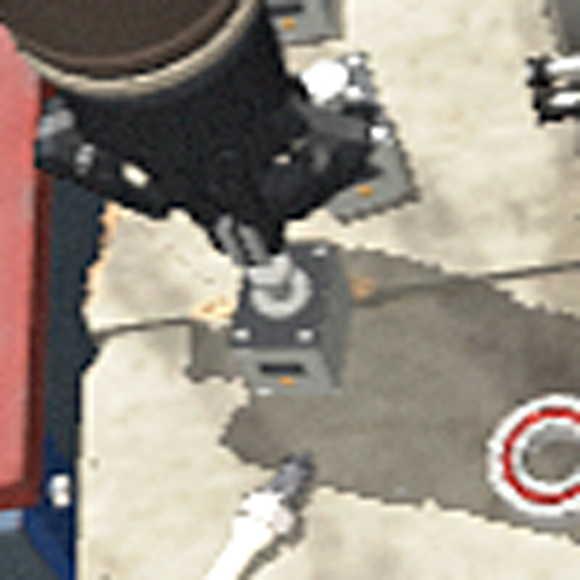

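View pics/s3.png

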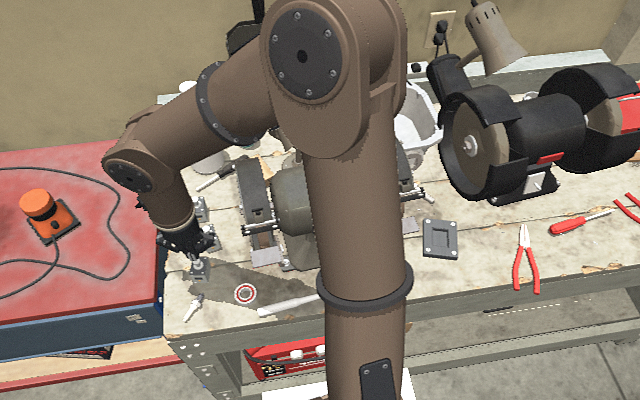

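>>> step_arm(increments="0.3 0 0 0; 0.3 0 0 0; 0.3 0 0 0; 0.2 0 0 0; 0.1 0 0 0; 0 0 0 0; 0 0 0 0; 0.05 0 0 0; 0.05 0 0 0; 0 0 0 0")

```text
time: 5.65
tool_pos: [0.4437, 0.2782, 0.2497]
tcp_rot: [0.705, 0.061, 0.704, -0.061]
ft_force: [0.5, 0.1, -0.2]
finger_gap: 0.0005
```

>>> step_arm(increments="0.05 0 0 0; 0.05 0 0 0; 0 0 0 0; 0 0 0 0; 0 0 0 0; 0 0 0 0; 0 0 0 0; 0 0 0 0; 0 0 0 0; 0 0 0 0")

```text
time: 6.48
tool_pos: [0.4437, 0.2782, 0.2487]
tcp_rot: [0.705, 0.061, 0.705, -0.061]
ft_force: [0.5, 0.6, 0.5]
finger_gap: 0.0004
```

>>> step_arm(increments="0.05 0 0 0; 0.05 0 0 0; 0.05 0 0 0; 0 0 0 0; 0 0 0 0; 0 0 0 0; 0 0 0 0; 0 0 0 0; 0 0 0 0; 0 0 0 0")

```text
time: 7.32
tool_pos: [0.4437, 0.2782, 0.2472]
tcp_rot: [0.705, 0.061, 0.704, -0.061]
ft_force: [-0.9, -1.5, 2.6]
finger_gap: -0.0004
```

>>> step_arm(increments="0.05 0 0 0; 0.05 0 0 0; 0 0 0 0; 0 0 0 0; 0 0 0 0; 0 0 0 0; 0 0 0 0; 0 0 0 0; 0 0 0 0; 0 0 0 0")

```text
time: 8.15
tool_pos: [0.4437, 0.2782, 0.2462]
tcp_rot: [0.705, 0.061, 0.704, -0.061]
ft_force: [-0.2, -0.6, 2.6]
finger_gap: 0.0
```

>>> step_arm(increments="0.05 0 0 0; 0.05 0 0 0; 0.05 0 0 0; 0.05 0 0 0; 0 0 0 0; 0 0 0 0; 0 0 0 0; 0 0 0 0; 0 0 0 0; 0 0 0 0")

```text
time: 8.98
tool_pos: [0.4437, 0.2782, 0.2442]
tcp_rot: [0.705, 0.061, 0.704, -0.061]
ft_force: [0.3, 1.0, 3.2]
finger_gap: -0.0002
```

```bash
python3 -c "
from h import *
for i in range(3):
  optics.read_camera('side');s=manip.get_state();print(s['time'],s['tool_pos'][2],s['ft_force'].round(2))"
```

```text
9.0333 0.2442160273275062 [-0.85 -0.13  3.91]
9.0833 0.24420814165165705 [ 0.43 -0.05  2.38]
9.1333 0.24421443516206356 [-0.7  -0.3   4.43]
```

>>> step_arm(increments="0.05 0 0 0; 0.05 0 0 0; 0.05 0 0 0; 0 0 0 0; 0 0 0 0; 0 0 0 0; 0 0 0 0; 0 0 0 0; 0 0 0 0; 0 0 0 0")

```text
time: 9.97
tool_pos: [0.4437, 0.2783, 0.2427]
tcp_rot: [0.705, 0.061, 0.705, -0.061]
ft_force: [-0.0, 0.6, 1.9]
finger_gap: -0.0
```

```bash
cat > f.py <<'E'
from h import *
F=[]
for i in range(5):
  optics.read_camera('side');s=manip.get_state();F.append(s['ft_force'][2])
print(s['time'],s['tool_pos'][2]-.1734,np.mean(F).round(2),np.std(F).round(2))
E
python3 f.py
```

```text
10.2167 0.06932084119714166 2.98 0.65
```

>>> step_arm(increments="0.15 0 0 0; 0.15 0 0 0; 0.15 0 0 0; 0.15 0 0 0; 0.15 0 0 0; 0.15 0 0 0; 0.1 0 0 0; 0.1 0 0 0; 0.05 0 0 0; 0 0 0 0")

```text
time: 11.05
tool_pos: [0.4436, 0.2781, 0.231]
tcp_rot: [0.704, 0.06, 0.705, -0.061]
ft_force: [-1.1, -0.2, 0.3]
finger_gap: -0.0002
```

>>> step_arm(increments="-0.5 0 0 0; -1 0 0 0; -1 0 0 0; -1 0 0 0; -1 0 0 0; -1 0 0 0; -1 0 0 0; 0 0 0 0; 0 0 0 0; 0 0 0 0")

```text
time: 11.88
tool_pos: [0.4437, 0.278, 0.296]
tcp_rot: [0.704, 0.06, 0.705, -0.061]
ft_force: [0.0, 0.4, -0.2]
finger_gap: -0.0001
```

```bash
python3 lk.py s4 200 265
python3 -c "
from h import *
plan([(.527,.252,.27)],10,80,2)"
```

```text
11.9333 [0.4436 0.278  0.2957] [-0.09  0.52 -0.78  1.9   0.46  0.91  0.3 ] [-0.51  0.51 -0.62] 0.1734
[[190.86196359 250.27580942]] [[216.13217696 208.05568186]]
h0 80.17 p [0.4436 0.278  0.2957] len 0.091 turn 0.2
0.26 -0.11 0.87 0.02; 0.25 -0.12 0.86 0.02; 0.26 -0.11 0.87 0.02; 0.26 -0.11 0.87 0.02; 0.26 -0.11 0.86 0.02; 0.25 -0.12 0.87 0.02; 0.26 -0.11 0.86 0.02; 0.26 -0.11 0.87 0.02; 0.26 -0.11 0.87 0.02; 0.25 -0.11 0.86 0.02
end [0.527 0.252 0.27 ] 79.97230439323569
```

View pics/s4_c.png

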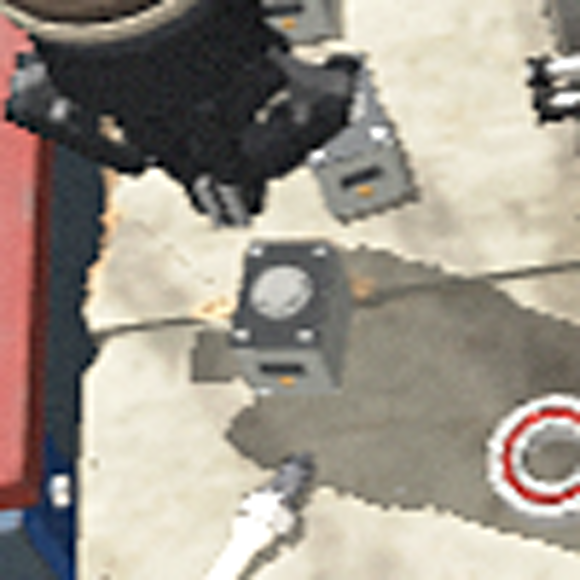

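>>> step_arm(increments="0 -0.11 0.87 0; 0 -0.11 0.87 0; 0 -0.11 0.87 0; 0.2 -0.12 0.87 0; 0.3 -0.11 0.86 0; 0.5 -0.11 0.86 0; 0.7 -0.11 0.86 0; 0.7 -0.11 0.87 0; 0.7 -0.11 0.87 0; 0.7 -0.11 0.86 0")

```text
time: 12.77
tool_pos: [0.5279, 0.2521, 0.2571]
tcp_rot: [0.704, 0.06, 0.705, -0.061]
ft_force: [0.5, 0.2, 0.8]
finger_gap: -0.0004
```

```bash
python3 lk.py s5 200 245
```

```text
12.8167 [0.5292 0.2509 0.2558] [-0.05  0.65 -0.72  1.79  0.53  0.91  0.4 ] [ 1.17 -1.24 -0.01] 0.1734
[[205.73951706 225.33217903]] [[236.48862407 195.77302903]]
```

View pics/s5_c.png

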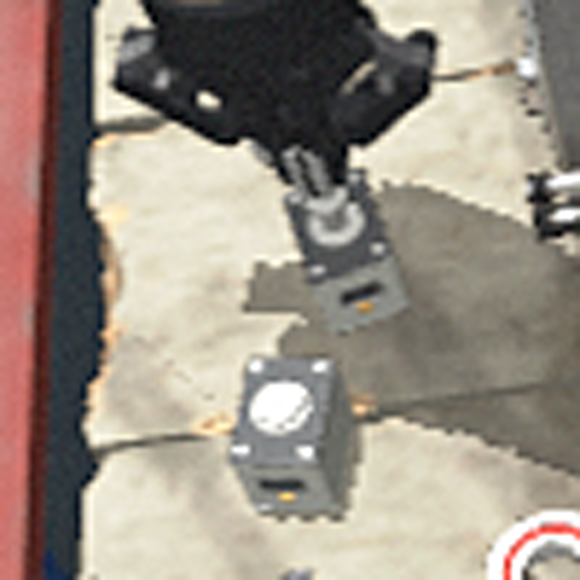

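View pics/s5.png

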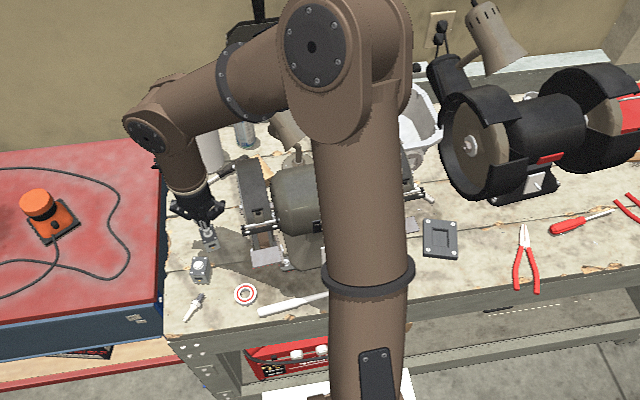

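>>> step_arm(increments="0.2 0 -0.05 0; 0.2 0 -0.05 0; 0.2 0 0 0; 0.1 0 0 0; 0.1 0 0 0; 0 0 0 0; 0 0 0 0; 0 0 0 0; 0 0 0 0; 0 0 0 0")

```text
time: 13.65
tool_pos: [0.5261, 0.2527, 0.2503]
tcp_rot: [0.705, 0.061, 0.704, -0.061]
ft_force: [-0.4, -0.3, -0.1]
finger_gap: 0.0001
```

```bash
python3 f.py
```

```text
13.9 0.07680985715553357 0.18 0.35
```

Tip 0.0768, no contact. Down 3 mm.

>>> step_arm(increments="0.05 0 0 0; 0.05 0 0 0; 0.05 0 0 0; 0.05 0 0 0; 0.05 0 0 0; 0.05 0 0 0; 0 0 0 0; 0 0 0 0; 0 0 0 0; 0 0 0 0")

```text
time: 14.73
tool_pos: [0.5261, 0.2528, 0.2478]
tcp_rot: [0.705, 0.06, 0.704, -0.061]
ft_force: [-2.3, -1.7, 9.0]
finger_gap: 0.0004
```

```bash
python3 f.py
```

```text
14.9833 0.07444845704084321 7.79 0.45
```

>>> step_arm(increments="-0.3 0 0 0; -0.6 0 0 0; -0.8 0 0 0; -0.8 0 0 0; -0.8 0 0 0; -0.8 0 0 0; 0 0 0 0; 0 0 0 0; 0 0 0 0; 0 0 0 0")

```text
time: 15.82
tool_pos: [0.526, 0.2525, 0.2878]
tcp_rot: [0.704, 0.06, 0.705, -0.061]
ft_force: [0.5, -0.9, -0.1]
finger_gap: 0.0
```

```bash
python3 lk.py s6 200 225
python3 -c "
from h import *
plan([(.6175,.2785,.285)],10,90,2)"
```

```text
15.8667 [0.526  0.2525 0.2877] [-0.03  0.61 -0.75  1.76  0.49  0.97  0.42] [ 0.19 -0.31  0.48] 0.1734
[[202.39231926 219.53665482]] [[234.17160474 190.75899587]]
h0 80.18 p [0.526  0.2525 0.2877] len 0.095 turn -9.8
0.03 0.41 0.86 -0.98; 0.02 0.4 0.86 -0.98; 0.03 0.38 0.87 -0.98; 0.03 0.37 0.88 -0.98; 0.03 0.35 0.88 -0.98; 0.02 0.34 0.89 -0.98; 0.03 0.32 0.9 -0.98; 0.03 0.31 0.9 -0.98; 0.03 0.29 0.9 -0.98; 0.02 0.27 0.91 -0.98
end [0.6175 0.2785 0.285 ] 89.97729435514654
```

View pics/s6_c.png

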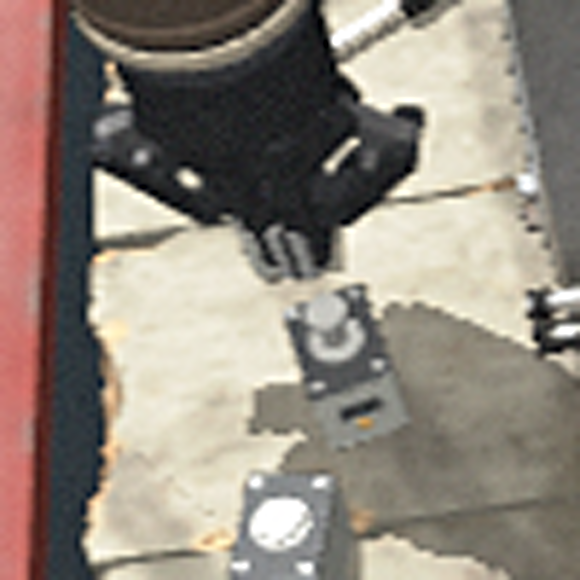

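>>> step_arm(increments="0 0.41 0.86 -1; 0 0.4 0.86 -1; 0 0.38 0.87 -1; 0.1 0.37 0.88 -1; 0.2 0.35 0.88 -1; 0.4 0.34 0.89 -1; 0.5 0.32 0.9 -1; 0.5 0.31 0.9 -1; 0.6 0.29 0.9 -1; 0.5 0.27 0.91 -1")

```text
time: 16.7
tool_pos: [0.6183, 0.2789, 0.2591]
tcp_rot: [0.707, -0.002, 0.707, 0.002]
ft_force: [0.2, -0.4, 0.1]
finger_gap: -0.0004
```

```bash
python3 lk.py s7 200 205
```

```text
16.75 [0.6196 0.2787 0.2581] [-0.07  0.78 -0.73  1.53  0.57  1.05  0.63] [ 0.12 -0.48  0.04] 0.1734
[[193.43789104 195.78131821]] [[238.90009574 172.28471633]]
```

View pics/s7_c.png

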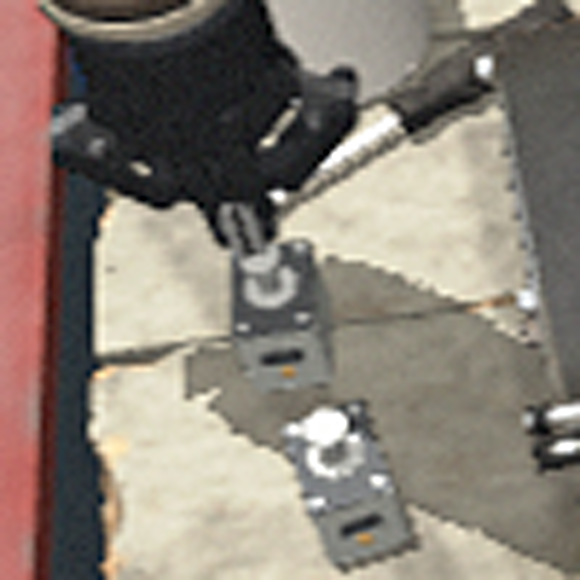

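View pics/s7.png

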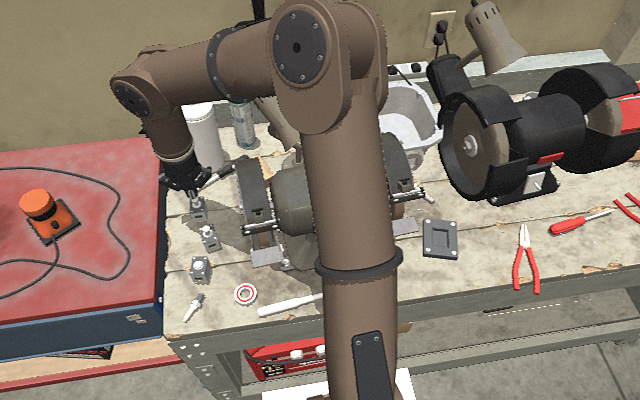

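>>> step_arm(increments="0.2 0 -0.05 0; 0.2 0 -0.05 0; 0.2 0 0 0; 0.2 0 0 0; 0.1 0 0 0; 0.05 0 0 0; 0.05 0 0 0; 0 0 0 0; 0 0 0 0; 0 0 0 0")

```text
time: 17.58
tool_pos: [0.6166, 0.2787, 0.2503]
tcp_rot: [0.707, -0.001, 0.707, 0.001]
ft_force: [0.5, 0.4, -1.0]
finger_gap: -0.0
```

```bash
python3 f.py
```

```text
17.8333 0.07683717898786713 0.23 0.37
```

>>> step_arm(increments="0.05 0 0 0; 0.05 0 0 0; 0.05 0 0 0; 0.05 0 0 0; 0.05 0 0 0; 0.05 0 0 0; 0 0 0 0; 0 0 0 0; 0 0 0 0; 0 0 0 0")

```text
time: 18.67
tool_pos: [0.6165, 0.2788, 0.2474]
tcp_rot: [0.707, -0.001, 0.707, 0.001]
ft_force: [-2.1, -0.3, 4.5]
finger_gap: 0.0001
```

```bash
python3 f.py
```

```text
18.9167 0.0739138639118892 4.85 0.54
```

>>> step_arm(increments="0.05 0 0 0; 0.05 0 0 0; 0 0 0 0; 0 0 0 0; 0 0 0 0; 0 0 0 0; 0 0 0 0; 0 0 0 0; 0 0 0 0; 0 0 0 0")

```text
time: 19.75
tool_pos: [0.6166, 0.2788, 0.2465]
tcp_rot: [0.707, -0.001, 0.707, 0.001]
ft_force: [-1.6, -2.3, 6.3]
finger_gap: 0.0
```

```bash
python3 f.py
```

```text
20.0 0.07315218030578166 6.64 0.66
```

>>> step_arm(increments="0.05 0 0 0; 0.05 0 0 0; 0.05 0 0 0; 0 0 0 0; 0 0 0 0; 0 0 0 0; 0 0 0 0; 0 0 0 0; 0 0 0 0; 0 0 0 0")

```text
time: 20.83
tool_pos: [0.6166, 0.2788, 0.2452]
tcp_rot: [0.707, -0.001, 0.707, 0.001]
ft_force: [-2.5, -2.4, 7.9]
finger_gap: -0.0001
```

```bash
python3 f.py
```

```text
21.0833 0.0717825087667186 8.13 0.3
```

>>> step_arm(increments="0.05 0 0 0; 0.05 0 0 0; 0.05 0 0 0; 0.05 0 0 0; 0 0 0 0; 0 0 0 0; 0 0 0 0; 0 0 0 0; 0 0 0 0; 0 0 0 0")

```text
time: 21.92
tool_pos: [0.6165, 0.2789, 0.2433]
tcp_rot: [0.707, -0.001, 0.707, 0.001]
ft_force: [-2.3, -1.8, 9.4]
finger_gap: 0.0002
```

```bash
python3 f.py
```

```text
22.1667 0.0699026812025666 8.7 0.19
```

>>> step_arm(increments="0.15 0 0 0; 0.15 0 0 0; 0.15 0 0 0; 0.15 0 0 0; 0.15 0 0 0; 0.15 0 0 0; 0.1 0 0 0; 0.1 0 0 0; 0.05 0 0 0; 0 0 0 0")

```text
time: 23.0
tool_pos: [0.6165, 0.2787, 0.2308]
tcp_rot: [0.707, -0.001, 0.707, 0.001]
ft_force: [-0.6, 0.0, -0.4]
finger_gap: 0.0007
```

>>> step_arm(increments="-0.5 0 0 0; -0.7 0 0 0; -0.9 0 0 0; -0.9 0 0 0; -0.9 0 0 0; -0.9 0 0 0; -0.4 0 0 0; 0 0 0 0; 0 0 0 0; 0 0 0 0", jaw=6)

```text
time: 23.83
tool_pos: [0.6165, 0.2785, 0.2827]
tcp_rot: [0.707, -0.001, 0.707, 0.001]
ft_force: [-0.7, -0.4, -0.9]
finger_gap: 0.0601
```

```bash
python3 lk.py s8 200 205
```

```text
23.8833 [0.6164 0.2785 0.2826] [-0.06  0.75 -0.75  1.52  0.55  1.09  0.64] [-0.45  0.21  0.32] 0.1734
[[191.34491365 191.15589089]] [[237.52748472 168.5421224 ]]
```

View pics/s8_c.png

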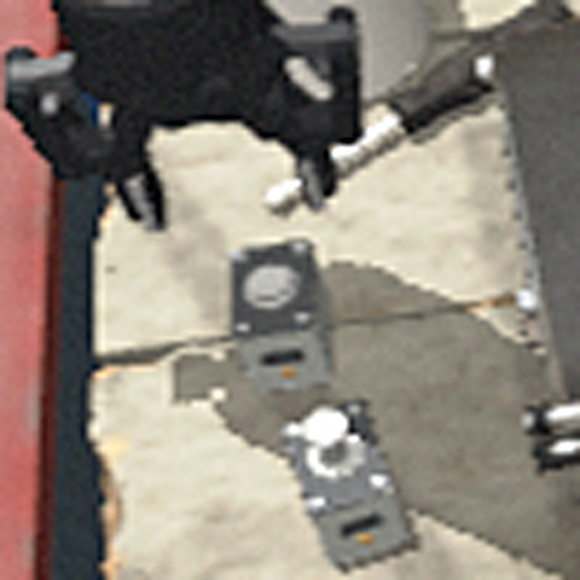

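```bash
python3 - <<'E'
from h import *
W=np.array([back('side',*p,.05)[:2] for p in cr([(238,256),(301,247),(244,327),(305,315)],5.8,150,155)])
print(W,W.mean(0),back('side',*cr([(270,286)],5.8,150,155)[0],.056))
for i,j in((0,1),(2,3),(0,2),(1,3)): d=W[j]-W[i];print(np.linalg.norm(d).round(4),np.degrees(np.arctan2(d[1],d[0])).round(1))
for n in (3,1):
  pass
plan([(.6175,.2785,.193)],10,89,2)
E
```

```text
[[0.63692191 0.29318407]
 [0.6374445  0.26546354]
 [0.59843583 0.2908445 ]
 [0.6005749  0.26444057]] [0.61834428 0.27848317] [0.61420135 0.27815461 0.056     ]
0.0277 -88.9
0.0265 -85.4
0.0386 -176.5
0.0369 -178.4
h0 90.18 p [0.6164 0.2785 0.2826] len 0.09 turn 1.2
0.9 -0 0.01 0.12; 0.89 -0 0.01 0.12; 0.9 -0 0.01 0.12; 0.89 -0 0.01 0.12; 0.9 -0 0.01 0.12; 0.89 -0 0.01 0.12; 0.9 -0 0.02 0.12; 0.89 -0 0.01 0.12; 0.9 -0 0.01 0.12; 0.9 -0 0.01 0.12
end [0.6175 0.2785 0.193 ] 88.97740244340744
```

>>> step_arm(increments="1 0 0.02 -0.2; 1 0 0.02 -0.2; 1 0 0.02 -0.2; 1 0 0.02 -0.2; 1 0 0.02 -0.2; 1 0 0 -0.2; 1 0 0 -0.2; 1 0 0 -0.2; 0.6 0 0 -0.2; 0.1 0 0 0")

```text
time: 24.72
tool_pos: [0.6172, 0.2784, 0.1945]
tcp_rot: [0.706, -0.013, 0.708, 0.012]
ft_force: [-0.2, 0.1, 0.1]
finger_gap: 0.06
```

```bash
python3 lk.py s9 200 205
```

```text
24.7667 [0.6173 0.2786 0.1952] [-0.08  0.84 -0.7   1.58  0.63  0.96  0.61] [-0.24 -0.14  0.64] 0.1734
[[198.74954258 210.21045872]] [[241.27802876 183.86194073]]
```

View pics/s9_c.png

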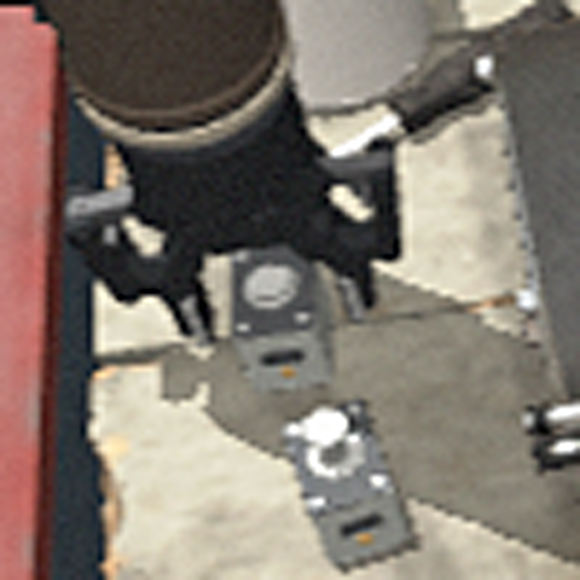

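View pics/s9.png

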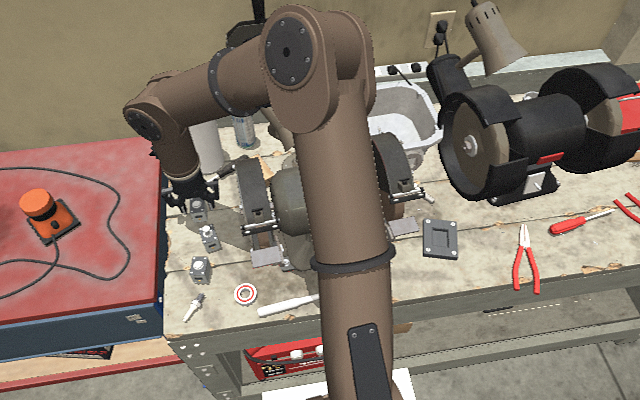

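>>> step_arm(increments="0 0 0 0; 0 0 0 0; 0 0 0 0; 0 0 0 0; 0 0 0 0; 0 0 0 0; 0 0 0 0; 0 0 0 0; 0 0 0 0; 0 0 0 0", jaw=2, squeeze=50)

```text
time: 25.6
tool_pos: [0.6178, 0.279, 0.197]
tcp_rot: [0.707, -0.012, 0.707, 0.012]
ft_force: [-0.8, -0.5, 6.6]
finger_gap: 0.0353
```

>>> step_arm(increments="-0.2 0 0 0; -0.3 0 0 0; -0.5 0 0 0; -0.8 0 0 0; -0.8 0 0 0; -0.8 0 0 0; -0.6 0 0 0; 0 0 0 0; 0 0 0 0; 0 0 0 0")

```text
time: 26.43
tool_pos: [0.6175, 0.2786, 0.236]
tcp_rot: [0.707, -0.012, 0.707, 0.012]
ft_force: [0.8, 0.6, -3.7]
finger_gap: 0.0354
```

```bash
python3 lk.py s10 200 205
```

```text
26.4833 [0.6174 0.2785 0.2357] [-0.07  0.8  -0.73  1.56  0.59  1.02  0.64] [ 0.24 -0.26 -3.44] 0.1734
[[195.43054272 201.49210897]] [[239.638106   176.79934274]]
```

View pics/s10_c.png

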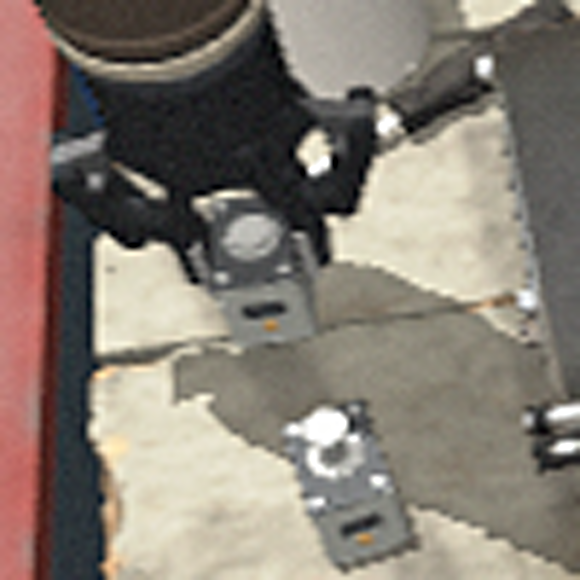

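```bash
python3 -c "
from h import *
plan([(.6,.278,.46),(.54,.2,.54),(.49,-.05,.54),(.4436,-.3243,.38)],30,73,1)"
```

```text
h0 91.98 p [0.6174 0.2785 0.2357] len 0.928 turn 19.0
-3.1 0 -0.2 0.63; -3.1 -0 -0.3 0.63; -3 -0 -0.2 0.63; -3.1 -0 -0.3 0.63; -3.1 -0 -0.2 0.63; -3.1 -0 -0.2 0.63; -3.1 -0.1 -0.3 0.63; -2.2 -1.4 -1 0.63; -2 -2 -1.4 0.63; -1.9 -1.9 -1.3 0.63
-2 -2.1 -1.4 0.63; -0.7 -2.6 -0.7 0.63; -0 -3.1 -0.3 0.63; -0 -3.1 -0.2 0.63; -0 -3.1 -0.3 0.63; -0 -3.1 -0.2 0.63; -0 -3 -0.2 0.63; -0 -3.1 -0.1 0.63; -0 -3.1 -0.1 0.63; 0.6 -3 -0 0.63
1.5 -2.6 0 0.63; 1.5 -2.7 0.1 0.63; 1.6 -2.7 0.1 0.63; 1.5 -2.7 0.1 0.63; 1.6 -2.6 0.2 0.63; 1.5 -2.7 0.2 0.63; 1.5 -2.7 0.2 0.63; 1.6 -2.7 0.3 0.63; 1.5 -2.6 0.2 0.63; 1.6 -2.7 0.4 0.63
end [ 0.4439 -0.3245  0.3797] 73.0772565330869
```

>>> step_arm(increments="-3.1 0 -0.2 0.6; -3.1 0 -0.3 0.6; -3 0 -0.2 0.6; -3.1 0 -0.3 0.6; -3.1 0 -0.2 0.6; -3.1 0 -0.2 0.6; -3.1 -0.1 -0.3 0.6; -2.2 -1.4 -1 0.6; -2 -2 -1.4 0.6; -1.9 -1.9 -1.3 0.6")

```text
time: 27.32
tool_pos: [0.5601, 0.2266, 0.5138]
tcp_rot: [0.706, 0.025, 0.707, -0.025]
ft_force: [0.0, -0.8, -3.4]
finger_gap: 0.0355
```

>>> step_arm(increments="-2 -2.1 -1.4 0.6; -0.7 -2.6 -0.7 0.6; 0 -3.1 -0.3 0.6; 0 -3.1 -0.2 0.6; 0 -3.1 -0.3 0.6; 0 -3.1 -0.2 0.6; 0 -3 -0.2 0.6; 0 -3.1 -0.1 0.6; 0 -3.1 -0.1 0.6; 0 -3.1 0 0.6")

```text
time: 28.15
tool_pos: [0.4902, -0.0632, 0.5399]
tcp_rot: [0.704, 0.062, 0.705, -0.062]
ft_force: [1.4, 0.3, -3.4]
finger_gap: 0.0353
```

```bash
python3 -c "
from h import *
S=lambda p: cr([p],4,220,125)[0]
for z in (.14,.16,.18):print(back('side',*S((797,400)),z).round(3),back('side',*S((800,265)),z+.09).round(3))
plan([(.4436,-.3243,.52)],10,73,1)
print(manip.get_state()['joint_positions'].round(2))"
```

```text
[ 0.418 -0.237  0.14 ] [ 0.45  -0.231  0.23 ]
[ 0.407 -0.23   0.16 ] [ 0.436 -0.223  0.25 ]
[ 0.396 -0.223  0.18 ] [ 0.423 -0.216  0.27 ]
h0 79.97 p [ 0.4902 -0.0632  0.5399] len 0.266 turn 7.0
0.2 -2.7 -0 0.7; 0.2 -2.6 0 0.7; 0.2 -2.7 0.1 0.7; 0.2 -2.6 0.1 0.7; 0.2 -2.7 0.1 0.7; 0.2 -2.6 0.2 0.7; 0.2 -2.6 0.2 0.7; 0.2 -2.7 0.2 0.7; 0.2 -2.6 0.2 0.7; 0.2 -2.7 0.3 0.7
end [ 0.4434 -0.3245  0.5199] 72.9684189630487
[ 0.67  0.22 -0.79  1.61  0.16  1.38  1.26]
```

>>> step_arm(increments="0.1 -2.7 0 0.7; 0.1 -2.6 0 0.7; 0.1 -2.7 0.1 0.7; 0.1 -2.6 0.1 0.7; 0.1 -2.7 0.1 0.7; 0.1 -2.6 0.2 0.7; 0.2 -2.6 0.2 0.7; 0.3 -2.7 0.2 0.7; 0.4 -2.6 0.2 0.7; 0.5 -2.7 0.3 0.7")

```text
time: 28.98
tool_pos: [0.4438, -0.3242, 0.5199]
tcp_rot: [0.699, 0.105, 0.699, -0.105]
ft_force: [0.7, 1.0, -2.7]
finger_gap: 0.0357
```

```bash
python3 -c "
from h import *
plan([(.4436,-.3243,.28)],10,73,2)
print(manip.get_state()['joint_positions'].round(2))"; python3 lk.py s11 420 200 200; python3 lk.py t11 400 270 200 top
```

```text
h0 72.97 p [ 0.4438 -0.3242  0.5199] len 0.24 turn -0.0
2.4 -0 -0 -0; 2.4 -0 -0 -0; 2.4 -0.01 -0 -0; 2.4 0 -0.01 -0; 2.39 0 0 -0; 2.4 -0 0 -0; 2.4 -0 -0 -0; 2.4 -0 -0 -0; 2.4 -0.01 -0 -0; 2.4 0 -0 -0
end [ 0.4436 -0.3243  0.28  ] 72.9741348309168
[ 1.01  0.31 -0.63  1.53  0.18  1.36  1.63]
29.0333 [ 0.4417 -0.3307  0.518 ] [ 1.01  0.31 -0.62  1.53  0.19  1.36  1.64] [-2.79 -6.97 -3.47] 0.1734
[[480.58279472 153.84484344]] [[420.58744016 217.67933584]]
29.0833 [ 0.4421 -0.3285  0.5181] [ 1.01  0.31 -0.62  1.53  0.18  1.36  1.63] [-0.04 -0.16 -3.84] 0.1734
[[479.44833726 153.73580039]] [[419.77153283 217.27901601]]
```

View pics/s11.png

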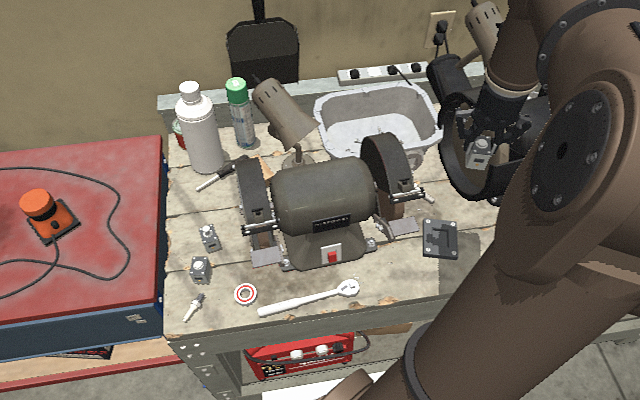

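View pics/t11.png

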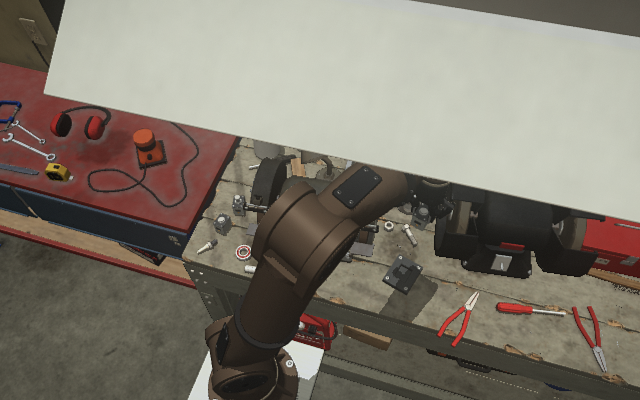

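>>> step_arm(increments="2.4 0 0 0; 2.4 0 0 0; 2.4 0 0 0; 2.4 0 0 0; 2.4 0 0 0; 2.4 0 0 0; 2.4 0 0 0; 2.4 0 0 0; 2.4 0 0 0; 2.4 0 0 0")

```text
time: 29.92
tool_pos: [0.4442, -0.3228, 0.2789]
tcp_rot: [0.699, 0.105, 0.699, -0.104]
ft_force: [-0.3, 0.2, -3.7]
finger_gap: 0.0352
```

>>> step_arm(increments="1.0 0 0 0; 1.0 0 0 0; 1.0 0 0 0; 0.5 0 0 0; 0 0 0 0; 0 0 0 0; 0 0 0 0; 0 0 0 0; 0 0 0 0; 0 0 0 0")

```text
time: 30.75
tool_pos: [0.4443, -0.3234, 0.2457]
tcp_rot: [0.7, 0.105, 0.699, -0.105]
ft_force: [0.3, -0.9, -3.7]
finger_gap: 0.0351
```

```bash
python3 lk.py s12 440 235 100; python3 lk.py t12 400 265 100 top
```

```text
30.8 [ 0.4443 -0.3234  0.2455] [ 0.92  0.56 -0.54  1.9   0.39  0.79  1.44] [-0.57  0.05 -2.74] 0.1734
[[444.81336355 225.11783688]] [[404.08917196 264.94028689]]
30.85 [ 0.4443 -0.3234  0.2455] [ 0.92  0.56 -0.54  1.9   0.39  0.79  1.44] [-0.66 -0.02 -3.66] 0.1734
[[444.80209668 225.13980115]] [[404.08051554 264.95487608]]
```

View pics/s12_c.png

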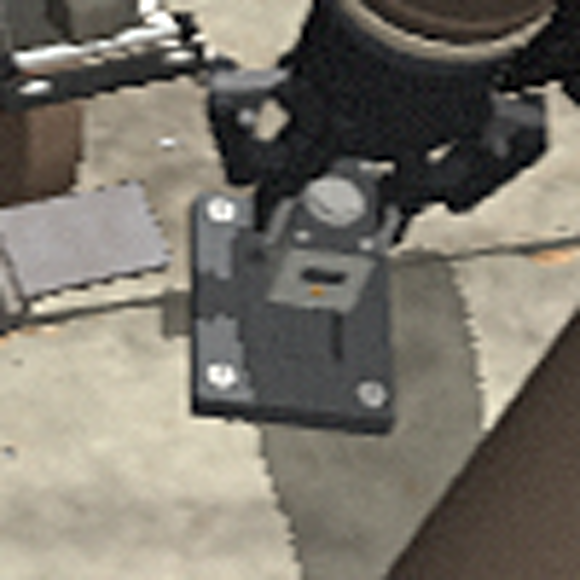

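View pics/t12_c.png

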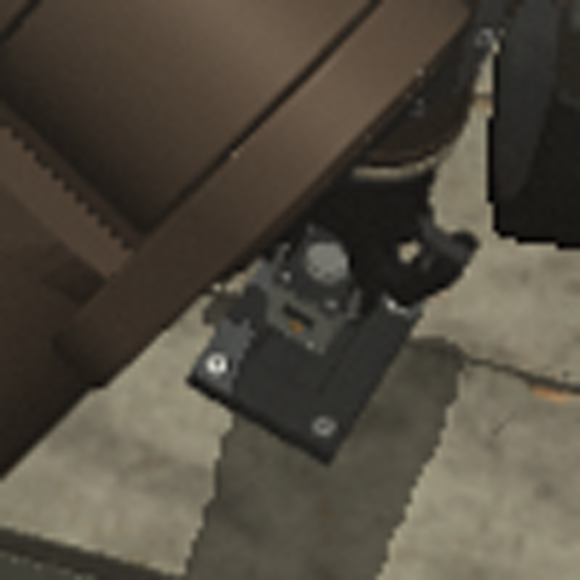

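```bash
python3 - <<'E'
import cv2
b=cv2.imread('pics/t2.png')
cv2.imwrite('pics/c6.png',cv2.resize(b[235:310,365:440],None,fx=8,fy=8,interpolation=cv2.INTER_CUBIC))
from h import *
a=cr([(335,200)],5.8,390,185)[0]; t=cr([(327,260)],5.8,350,215)[0]
for z in (.1045,): print(back('side',*a,z),back('top',*t,z),tri([('side',a),('top',t)]))
# dots front two + label edges side
W=[back('side',*p,.0985)[:2] for p in cr([(303,237),(367,244)],5.8,390,185)]; d=W[1]-W[0]; print(W,np.degrees(np.arctan2(d[1],d[0])),np.linalg.norm(d))
E
```

```text
[ 0.44189502 -0.32119974  0.1045    ] [ 0.446321   -0.32432745  0.1045    ] (array([ 0.44756238, -0.32449354,  0.09749599]), array([-0.10611715, -0.62248082, -0.17403458,  0.75790917]))
[array([ 0.43015497, -0.30512323]), array([ 0.42278101, -0.33006772])] -106.46847314517603 0.026011592224006206
```

View pics/c6.png

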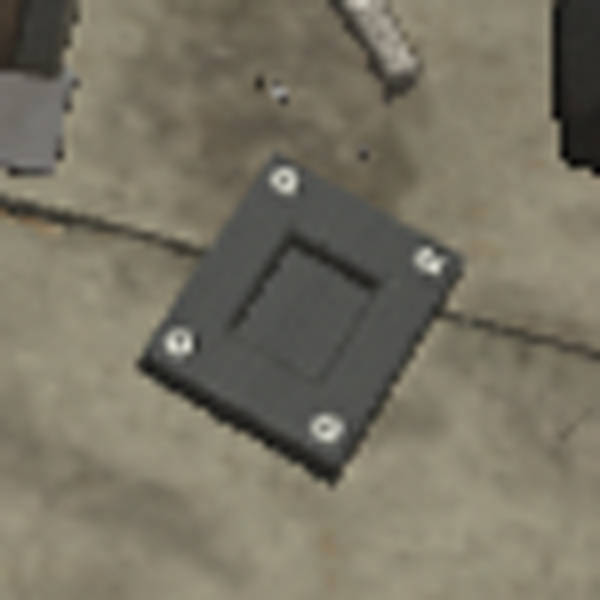

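```bash
python3 - <<'E'
from h import *
W=np.array([back('top',*p,.019) for p in cr([(284,180),(429,261),(178,343),(326,428)],8,365,235)]);print(W.mean(0),W)
for i,j in((0,1),(2,3),(0,2),(1,3)): d=W[j]-W[i];print(np.linalg.norm(d).round(4),np.degrees(np.arctan2(d[1],d[0])).round(1))
# side screws now visible
V=np.array([back('side',*p,.019) for p in cr([(221,209),(222,374),(371,392)],5.8,390,185)]);print(V,V[0]/2+V[2]/2)
E
```

```text
[ 0.44670001 -0.32525954  0.019     ] [[ 0.49632568 -0.30676295  0.019     ]
 [ 0.47772147 -0.36792382  0.019     ]
 [ 0.4155977  -0.28246717  0.019     ]
 [ 0.39715519 -0.34388423  0.019     ]]
0.0639 -106.9
0.0641 -106.7
0.0843 163.3
0.0841 163.4
[[ 0.49339836 -0.30564245  0.019     ]
 [ 0.41283356 -0.28178393  0.019     ]
 [ 0.39427085 -0.34248437  0.019     ]] [ 0.4438346  -0.32406341  0.019     ]
```

>>> step_arm(increments="0.4 -0.05 0.05 0; 0.4 -0.06 0.04 0; 0.4 0 0 0; 0.4 0 0 0; 0.4 0 0 0; 0.4 0 0 0; 0.2 0 0 0; 0 0 0 0; 0 0 0 0; 0 0 0 0")

```text
time: 31.68
tool_pos: [0.4449, -0.3246, 0.2194]
tcp_rot: [0.699, 0.105, 0.699, -0.105]
ft_force: [-0.2, -0.3, -4.5]
finger_gap: 0.0351
```

```bash
python3 lk.py s13 440 235 80; python3 lk.py t13 400 265 80 top
```

```text
31.7333 [ 0.4449 -0.3247  0.2194] [ 0.9   0.6  -0.51  1.91  0.42  0.74  1.42] [ 0.58 -0.44 -4.35] 0.1734
[[442.83301228 230.2669185 ]] [[403.43001983 268.80039711]]
31.7833 [ 0.4449 -0.3247  0.2195] [ 0.9   0.6  -0.51  1.91  0.42  0.74  1.42] [-0.52  1.25 -3.2 ] 0.1734
[[442.85176313 230.25002611]] [[403.44543125 268.79258052]]
```

View pics/s13_c.png

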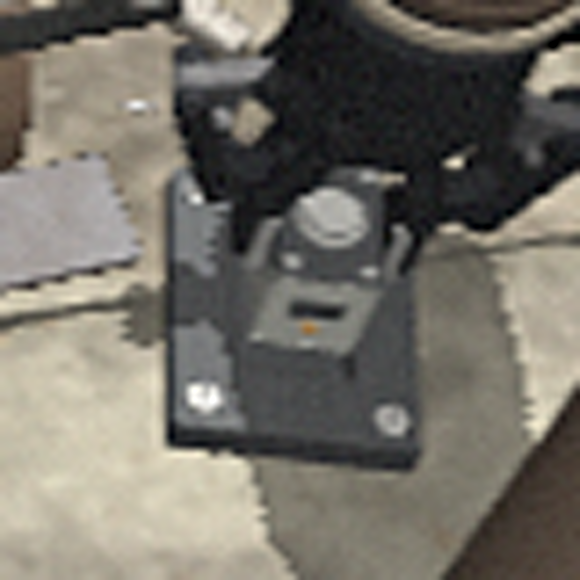

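View pics/t13_c.png

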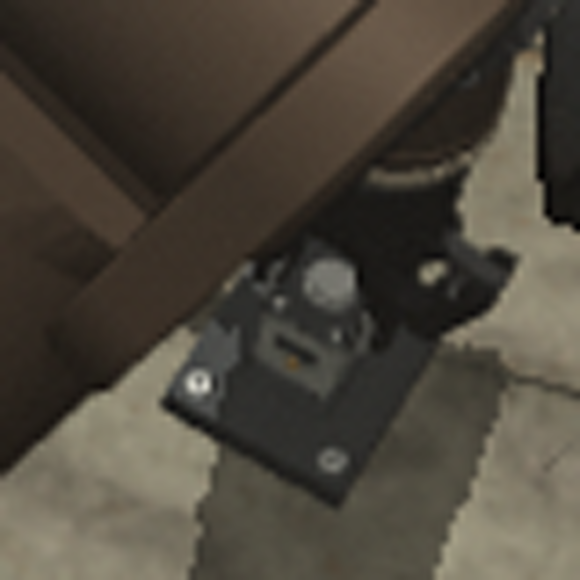

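```bash
python3 - <<'E'
from h import *
ex=np.array([np.cos(np.radians(-17)),np.sin(np.radians(-17))]);ey=np.array([-ex[1],ex[0]])
def rep(n,cam,pts,z,off,s,ou,ov,c=np.zeros(2)):
    W=np.array([back(cam,*p,z)[:2] for p in cr(pts,s,ou,ov)]);m=W.mean(0)+ex*off
    print(cam,n,m.round(4),'along x,y mm',((m-np.array([.4449,-.3247]))@ex*1e3).round(2),((m-np.array([.4449,-.3247]))@ey*1e3).round(2),np.linalg.norm(W[-1]-W[0]).round(4))
s=7.25
rep('bottom','side',[(248,345),(345,357)],.0225,.024,s,400,195)
rep('dots','side',[(291,260),(370,271)],.0725,.019,s,400,195)
rep('button','side',[(330,217)],.0785,0,s,400,195)
rep('screws','side',[(204,397),(393,419)],.019,.042,s,400,195)
rep('screws0','side',(np.array([(225,356),(433,382)])),.019,.042,8,400,205)
rep('bottom','top',[(255,355),(327,395)],.0225,.024,s,360,225)
rep('dots','top',[(278,301),(342,338)],.0725,.019,s,360,225)
rep('button','top',[(330,283)],.0785,0,s,360,225)
rep('screws','top',[(199,381),(332,460)],.019,.042,s,360,225)
rep('screws0','top',[(178,343),(326,428)],.019,.042,8,365,235)
E
```

```text
side bottom [ 0.4457 -0.3239] along x,y mm 0.52 1.02 0.0333
side dots [ 0.4456 -0.3242] along x,y mm 0.52 0.64 0.0262
side button [ 0.4424 -0.322 ] along x,y mm -3.2 1.89 0.0
side screws [ 0.4431 -0.3243] along x,y mm -1.84 -0.15 0.0644
side screws0 [ 0.4435 -0.3243] along x,y mm -1.41 -0.02 0.0642
top bottom [ 0.4519 -0.3264] along x,y mm 7.23 0.42 0.0343
top dots [ 0.4487 -0.3264] along x,y mm 4.1 -0.49 0.03
top button [ 0.4461 -0.3252] along x,y mm 1.29 -0.14 0.0
top screws [ 0.4472 -0.3257] along x,y mm 2.54 -0.26 0.0642
top screws0 [ 0.4465 -0.3255] along x,y mm 1.79 -0.24 0.0641
```

>>> step_arm(increments="0.1 -0.05 -0.1 0; 0.1 0 0 0; 0.1 0 0 0; 0.1 0 0 0; 0.1 0 0 0; 0.1 0 0 0; 0.1 0 0 0; 0.1 0 0 0; 0 0 0 0; 0 0 0 0")

```text
time: 32.62
tool_pos: [0.4437, -0.3248, 0.2111]
tcp_rot: [0.699, 0.105, 0.699, -0.105]
ft_force: [0.2, -0.3, -3.4]
finger_gap: 0.035
```

```bash
python3 lk.py s14 440 235 80
```

```text
32.6667 [ 0.4437 -0.3248  0.2112] [ 0.9   0.61 -0.51  1.92  0.43  0.72  1.41] [-0.12 -0.29 -3.82] 0.1734
[[442.29771149 232.31779656]] [[403.05283351 270.35087306]]
```

View pics/s14_c.png

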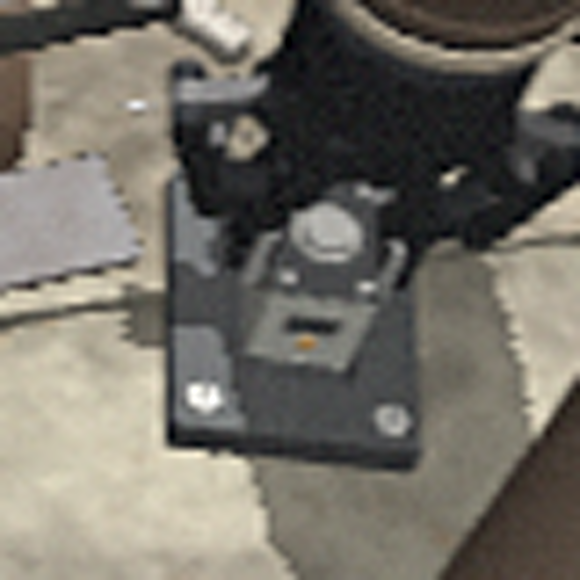

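>>> step_arm(increments="0.1 0 0 0; 0.1 0 0 0; 0.1 0 0 0; 0.1 0 0 0; 0 0 0 0; 0 0 0 0; 0 0 0 0; 0 0 0 0; 0 0 0 0; 0 0 0 0")

```text
time: 33.5
tool_pos: [0.4437, -0.3248, 0.2073]
tcp_rot: [0.699, 0.105, 0.699, -0.105]
ft_force: [0.7, 0.3, -3.0]
finger_gap: 0.0353
```

>>> step_arm(increments="0.1 0 0 0; 0.1 0 0 0; 0.1 0 0 0; 0.1 0 0 0; 0 0 0 0; 0 0 0 0; 0 0 0 0; 0 0 0 0; 0 0 0 0; 0 0 0 0")

```text
time: 34.33
tool_pos: [0.4437, -0.3248, 0.2033]
tcp_rot: [0.699, 0.105, 0.699, -0.105]
ft_force: [-0.3, 0.1, -3.4]
finger_gap: 0.0352
```

>>> step_arm(increments="0.05 0 0 0; 0.05 0 0 0; 0.05 0 0 0; 0.05 0 0 0; 0 0 0 0; 0 0 0 0; 0 0 0 0; 0 0 0 0; 0 0 0 0; 0 0 0 0")

```text
time: 35.17
tool_pos: [0.4437, -0.3249, 0.2012]
tcp_rot: [0.699, 0.105, 0.699, -0.105]
ft_force: [0.4, -0.1, -3.6]
finger_gap: 0.0353
```

```bash
python3 lk.py s15 440 235 80;python3 f.py
```

```text
35.2167 [ 0.4437 -0.3249  0.2012] [ 0.89  0.62 -0.5   1.93  0.45  0.7   1.4 ] [ 0.24  0.1  -3.39] 0.1734
[[441.43070405 234.31719915]] [[402.65024526 271.81514829]]
35.4667 0.027821873136334163 -3.47 0.47
```

View pics/s15_c.png

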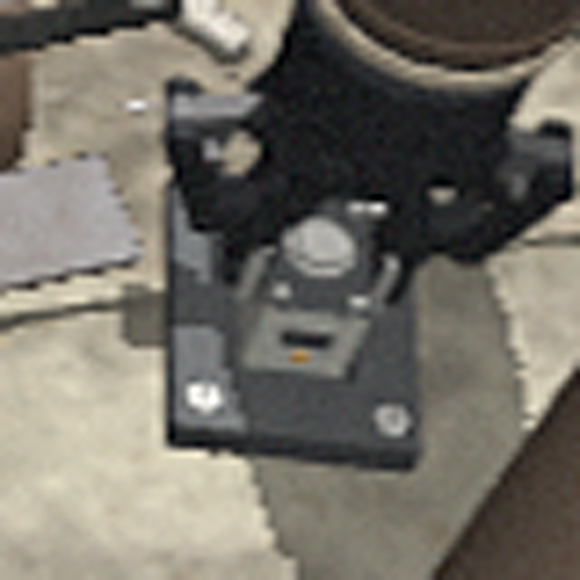

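>>> step_arm(increments="0.05 0 0 0; 0.05 0 0 0; 0.05 0 0 0; 0 0 0 0; 0 0 0 0; 0 0 0 0; 0 0 0 0; 0 0 0 0; 0 0 0 0; 0 0 0 0")

```text
time: 36.3
tool_pos: [0.4437, -0.3247, 0.2009]
tcp_rot: [0.699, 0.104, 0.699, -0.105]
ft_force: [-4.0, 2.8, 13.0]
finger_gap: 0.0355
```

>>> step_arm(increments="-0.05 0 0 0; 0 0 0 0; 0 0 0 0; 0 0 0 0; 0 0 0 0; 0 0 0 0; 0 0 0 0; 0 0 0 0; 0 0 0 0; 0 0 0 0", jaw=5.5)

```text
time: 37.13
tool_pos: [0.4437, -0.3249, 0.2002]
tcp_rot: [0.699, 0.105, 0.699, -0.105]
ft_force: [0.5, -0.2, -0.1]
finger_gap: 0.0552
```

```bash
python3 lk.py s16 440 235 80
```

```text
37.1833 [ 0.4437 -0.3248  0.2002] [ 0.89  0.62 -0.5   1.93  0.45  0.7   1.4 ] [0.11 0.53 0.4 ] 0.1734
[[441.32118812 234.5150828 ]] [[402.59586495 271.95365559]]
```

View pics/s16_c.png

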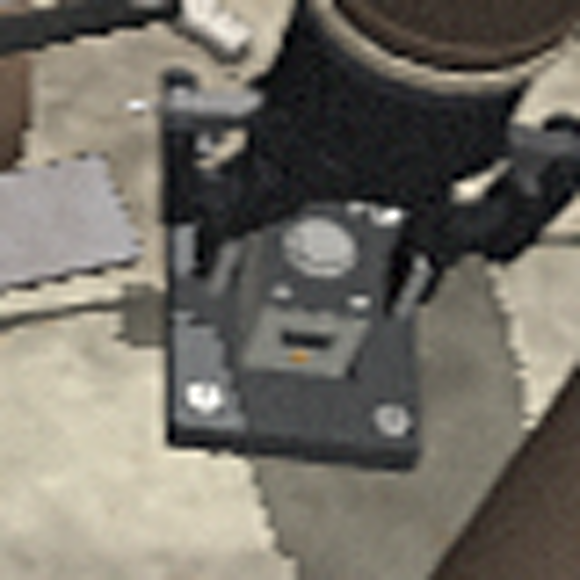

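Released cleanly. Retract upward.

>>> step_arm(increments="-0.5 0 0 0; -1 0 0 0; -2 0 0 0; -2.5 0 0 0; -2.5 0 0 0; -3 0 0 0; -3 0 0 0; -3 0 0 0; -3 0 0 0; -3 0 0 0")

```text
time: 38.02
tool_pos: [0.4433, -0.3242, 0.4379]
tcp_rot: [0.7, 0.104, 0.699, -0.105]
ft_force: [0.3, -1.4, -0.0]
finger_gap: 0.0547
```

```bash
python3 lk.py s17 440 235 80; python3 lk.py t17 400 265 80 top; python3 lk.py s17b 205 240 100
```

```text
38.0667 [ 0.4448 -0.3244  0.4439] [ 1.    0.35 -0.63  1.66  0.22  1.19  1.6 ] [ 3.02 -0.24  4.63] 0.1734
[[466.84776397 175.85248537]] [[414.12031652 230.98205037]]
38.1167 [ 0.4448 -0.3245  0.4413] [ 1.    0.35 -0.63  1.67  0.22  1.18  1.6 ] [ 1.23 -0.29  0.97] 0.1734
[[466.54235364 176.5806978 ]] [[414.0044816 231.472473 ]]
38.1667 [ 0.4442 -0.3245  0.4386] [ 1.    0.36 -0.63  1.67  0.22  1.18  1.59] [ 0.47 -1.05  0.07] 0.1734
[[466.31947393 177.58389615]] [[413.8238611 232.1812578]]
```

View pics/s17_c.png

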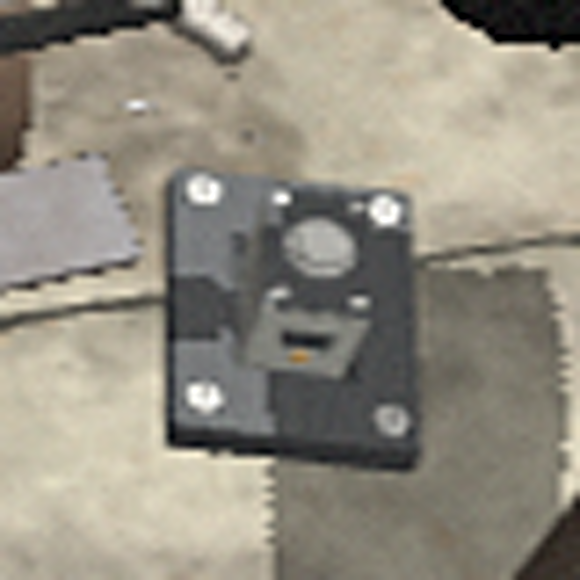

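View pics/t17_c.png

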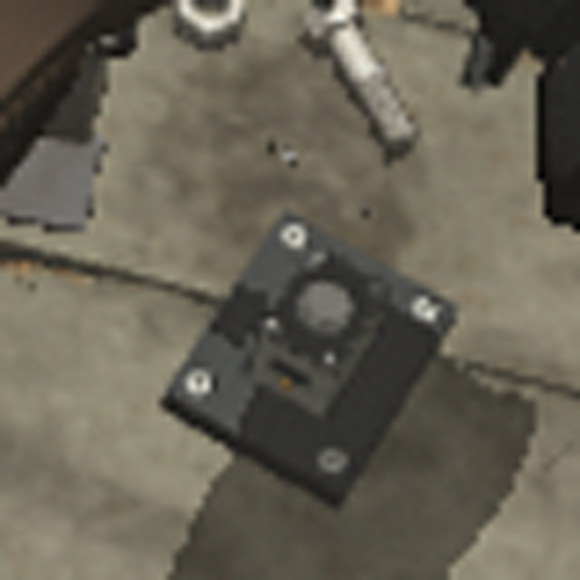

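View pics/s17b_c.png

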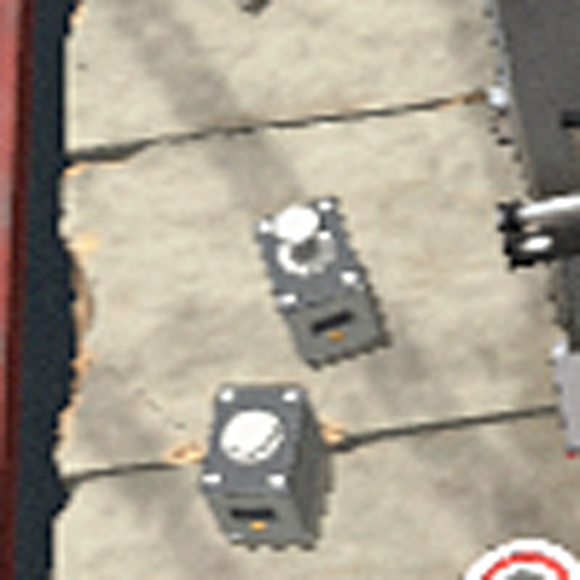

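```bash
python3 - <<'E'
from h import *
for cam,D,S,B,o in (('side',[(281,198),(357,206),(281,293),(360,301)],[(205,190),(386,210),(204,397),(393,419)],(320,247),(400,195)),('top',[(318,258),(378,292),(271,324),(331,358)],[(293,235),(426,306),(199,381),(332,460)],(326,305),(360,225))):
  pw=np.array([back(cam,*p,.019) for p in cr(S,7.25,*o)]).mean(0)
  for z in (.054,.062):
    W=np.array([back(cam,*p,z) for p in cr(D,7.25,*o)]); d=W[0]-W[2]
    print(cam,z,(W.mean(0)-pw)[:2].round(4),np.linalg.norm(W[1]-W[0]),np.linalg.norm(d),np.degrees(np.arctan2(d[1],d[0])))
  print('button',back(cam,*cr([B],7.25,*o)[0],.06)[:2]-pw[:2], 'plate',pw)
E
```

```text
side 0.054 [ 0.0007 -0.0003] 0.026023401396262576 0.038153929427427694 -17.519761439066315
side 0.062 [-0.0036  0.0029] 0.025812749630842343 0.03784508461236198 -17.51976143906622
button [-0.00174503  0.00178333] plate [ 0.44332662 -0.32435063  0.019     ]
top 0.054 [-0.0002 -0.0006] 0.028581258556158937 0.038017509568131866 -19.11117056870944
top 0.062 [-0.0044 -0.0004] 0.02841522997494972 0.0377966657882016 -19.11117056870939
button [-0.00191601 -0.00074522] plate [ 0.44748669 -0.32534164  0.019     ]
```

```bash
python3 -c "
from h import *
print(job_done())"
```

```text
the job is handed in; nothing more can be done
None
```

I clicked in the worn and sound catches, fitted the sound one in the plate pocket, and handed the job in at about 38 s of the 64 s. `job_done` gives no verdict, so the result rests on my own checks.

| Catch | What I felt | Result |
|---|---|---|
| Near (worn) | About 3.5 N at most | Clicked in, left in place |
| Middle (stiff) | Already 7.8 N (9 N highest reading) after about 0.5 mm | Stopped there; button still out, left in place |
| Far (sound) | About 9 N at most | Clicked in, gripped and fitted in the pocket |

- **Seating:** the catch met the floor at the height expected for fully home (13 N on the wrist force reading). In both cameras its four corner dots sit within 1 mm of the plate centre at the fully-home height. It is turned from the plate by less than about 3°.
- **Last pictures:** the two clicked buttons are in, the stiff one is out, and the near and middle catches look undisturbed. The gripper is open and clear, well above the plate.
- **Disagreements:** the two cameras differ by 3–5 mm in absolute position, so I aligned catch to plate within each picture. Fixes on the button top came out about 2 mm off those from the corner dots, and I trusted the dots.
- **Not checked:** I did not measure the bystanders again at the end. I noticed no contact with them, and those that show in the pictures did not appear to have moved.

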